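Stock the rail rack, shut its hood and set the transport lock

TASK

Put the small green jars away in the aluminium rail rack: pull the red transport lock out to its stop, slide the white hood fully aside by its black grip, and stand every small green jar upright on the narrow ledge, flat between its two low guard rails. Then slide the hood fully shut over them and push the red lock fully home again. Leave the other things on the table where they are.

Things in the scene. Friction and masses are not known exactly. Their poses are not given: they have to be found in the camera images.
- rack: fixed aluminium rack; origin at table level under the ledge line; x away from the robot, y along the ledge and the hood's opening travel, z up. In this frame: ledge floor x -30 to 30, y -260 to -40 at z 60, edged all round by 4 thick guard rails up to z 67, free above once the hood is aside; rear rail x 85 to 105, 60 high; grey lock bracket x -155 to -65, y 0 to 24, 125 high
- ledge_mid (a point): middle of the ledge's flat floor, axes as the rack: jars stand here; the floor reaches 30 either way in x and 110 either way in y, inside guard rails 7 high
- hood (a joint): travel of the white hood in m along the rack's +y: 0 fully shut over the ledge, 0.28 fully aside at its end stop; friction about 3 N; the locked bolt stops it after 6 mm
- hood_grip (a point): grip point in the hood's black grip block, 40 (rack x) by 24 (rack y) by 30 tall, on its vertical axis, 8 below its top and 22 above the flat roof it stands on; roof 120 by 270, 5 thick, top 135 above the table, underside 70 above the ledge; a back panel hangs at rack x 77 to 82. Axes as the rack; moves with the hood
- lock (a joint): travel of the red transport lock in m, towards the robot (the rack's -x): 0 fully home (locked), 0.04 fully out at its end stop (unlocked); friction about 2 N
- lock_grip (a point): grip point in the lock's red knob, a block 20 by 20 by 30 tall whose top is 7.5 above this point; it stands on a steel bolt 12 wide, 22 below this point, on the grey bracket. Axes as the rack; moves with the lock
- jar1: squat green glass jar with a flat green lid and a white label band, 46 diameter, 46 tall, about 120 g; origin at the centre of its underside, z up through the lid; starts upright on the table (three or all four of the jars are present)
- jar2: squat green glass jar with a flat green lid and a white label band, 46 diameter, 46 tall, about 120 g; origin at the centre of its underside, z up through the lid; starts upright on the table (three or all four of the jars are present)
- jar3: squat green glass jar with a flat green lid and a white label band, 46 diameter, 46 tall, about 120 g; origin at the centre of its underside, z up through the lid; starts upright on the table (three or all four of the jars are present)
- jar4: squat green glass jar with a flat green lid and a white label band, 46 diameter, 46 tall, about 120 g; origin at the centre of its underside, z up through the lid; starts upright on the table (three or all four of the jars are present)
- timer: bystander: round white plastic kitchen timer shell, 66 diameter, 45 tall; origin at its underside
- cell_box: bystander: wooden box of AAA cells with a sliding lid, 90 x 170 x 52; origin at its underside
- bulb: bystander: frosted filament bulb lying in a cardboard cradle, 110 x 60 x 72 tall; origin at its underside
- big_jar: bystander: large green glass storage jar, 80 diameter, 125 tall; origin at its underside
- tin: bystander: food tin, 72 diameter, 100 tall; origin at its underside

How it is judged (in metres and radians):
On the way, in this order (a step that is already met when the one before it is completed fails the run):
1. the red lock is pulled out to its stop, the hood still shut (value of joint lock above 0.036 m and value of joint hood below 0.012 m), for 0.2 s.
2. the hood is slid fully aside to its stop (value of joint hood above 0.272 m), for 0.2 s.
3. every small jar present stands on the ledge, the hood still open (x of jar1 in the frame of ledge_mid between -0.012 and 0.012 m and y of jar1 in the frame of ledge_mid between -0.105 and 0.105 m and z of jar1 in the frame of ledge_mid between -0.006 and 0.006 m and angle between each of jar1, jar2, jar3, jar4's own z axis and vertical below 0.1 rad and x of jar2 in the frame of ledge_mid between -0.012 and 0.012 m and y of jar2 in the frame of ledge_mid between -0.105 and 0.105 m and z of jar2 in the frame of ledge_mid between -0.006 and 0.006 m and x of jar3 in the frame of ledge_mid between -0.012 and 0.012 m and y of jar3 in the frame of ledge_mid between -0.105 and 0.105 m and z of jar3 in the frame of ledge_mid between -0.006 and 0.006 m and x of jar4 in the frame of ledge_mid between -0.012 and 0.012 m and y of jar4 in the frame of ledge_mid between -0.105 and 0.105 m and z of jar4 in the frame of ledge_mid between -0.006 and 0.006 m and linear speed of each of jar1, jar2, jar3, jar4 below 0.02 m/s and value of joint hood above 0.2 m), for 0.3 s.
4. the hood is slid fully shut (value of joint hood below 0.006 m), for 0.2 s.
5. the red lock is pushed fully home (value of joint lock below 0.005 m), for 0.2 s.
At the end, for the whole second after the job is handed in: Every small green jar present is at rest on the ledge, upright within 0.1 rad, centre within 12 mm of the ledge's centre line and 105 mm of its middle, underside within 6 mm of its top; hood within 6 mm of fully shut, lock within 5 mm of fully home (x of jar1 in the frame of ledge_mid between -0.012 and 0.012 m and y of jar1 in the frame of ledge_mid between -0.105 and 0.105 m and z of jar1 in the frame of ledge_mid between -0.006 and 0.006 m and angle between each of jar1, jar2, jar3, jar4's own z axis and vertical below 0.1 rad and x of jar2 in the frame of ledge_mid between -0.012 and 0.012 m and y of jar2 in the frame of ledge_mid between -0.105 and 0.105 m and z of jar2 in the frame of ledge_mid between -0.006 and 0.006 m and x of jar3 in the frame of ledge_mid between -0.012 and 0.012 m and y of jar3 in the frame of ledge_mid between -0.105 and 0.105 m and z of jar3 in the frame of ledge_mid between -0.006 and 0.006 m and x of jar4 in the frame of ledge_mid between -0.012 and 0.012 m and y of jar4 in the frame of ledge_mid between -0.105 and 0.105 m and z of jar4 in the frame of ledge_mid between -0.006 and 0.006 m and linear speed of each of jar1, jar2, jar3, jar4 below 0.02 m/s and value of joint hood below 0.006 m and value of joint lock below 0.005 m); the robot touches nothing.
It fails at once if a bystander is shifted by more than 50 mm (distance of any of timer, cell_box, bulb, big_jar, tin from where it was at the start of the episode above 0.05 m).
Of jar1, jar2, jar3, jar4 only 3 to 4 are there at a start; the rules pass over those that are not, and their reading is None.
At some moment in a run one of jar1, jar2, jar3, jar4 may be knocked a few centimetres aside while the robot is not near it.
Once in a run the grip may slacken for a moment while it holds something.
It also fails if it takes over 210 s, if anything falls off the work surface, if the arm or the gripper's body presses on something with over 40 N, if the wrist force passes 120 N, or if a joint passes its speed limit or range.

ROBOT

A 7-joint arm with a two-finger parallel gripper is mounted at the origin on the work surface. World frame = base frame: x ahead of the robot, y to its left, z up, the work surface at z = 0. Lengths are in m, angles in degrees, forces in N, time in s.
With the tool pointing down it reaches from about 0.425 to 0.95 m from the base axis. Payload 4.7 kg.
Tool frame: the origin (TCP) lies on the front face of the gripper's body, between the roots of the fingers; the fingertips stand 70 mm ahead of it and the grasp point (between the pads) lies 51 mm ahead of it; z points along the fingers, y is the line along which they close (so a half turn about z gives the same grasp; the last joint's range is limited). The gripper opens to 87 mm and grips with 3 to 60 N. Pads are 19 mm wide; open, the fingers measure 117 mm over their backs; the gripper's body (75 mm by 190 mm) begins 51 mm behind the grasp point.
Start: joints at [74.49, 26.849, -2.785, 87.806, 1.381, 65.374, -4.715], TCP at [0.162, -0.655, 0.292] pointing down, gripper open.
Joint ranges: [-148.3, 148.3], [-19.14, 114.17], [-79.39, 73.82], [5.75, 140.21], [-59.74, 239.74], [12.07, 113.84], [-152.46, 152.46]. Speed limits (degrees/s): [147.25, 147.25, 180, 180, 180, 180, 180].

INTERFACE

Orientations are given as [roll, pitch, yaw] about the fixed x, y, z axes, in that order (R = Rz(yaw) Ry(pitch) Rx(roll)).
In Python, from rig import telemetry, vision, order gives the robot as it stands. The module is installed in compiled form; this text tells all that it offers.
- The arm moves only by the tool send_rows, never from a script. Its argument "commands" is a list of rows, each an object of numbers: "dx", "dy", "dz": the shift along the world's x, y, z each as a share of 0.02 m, from -1 to 1; "wx", "wy", "wz": the turn, a rotation vector about the world's x, y, z each as a share of 0.08 rad, from -1 to 1; "hand": the closure, from -1 (fully open) to 1 (shut). In form: [{"dx": .., "dy": .., "dz": .., "wx": .., "wy": .., "wz": .., "hand": ..}, ...]. A call has exactly 10 rows; each row shifts and turns the commanded pose from where the row before left it; what a row does not reach is not made up. A row lasts 1/12 s, in which the tool goes at most 41.7 mm and 7.16 degrees, less where a joint would pass 70% of its speed; a pose out of reach is approached as far as the arm can. A call with a number of a shift or a turn outside -1 to 1 is refused whole. A call with a gripper value outside its range is refused whole. The fingers move at their own pace and stop on an object; "newtons" is the grip in N (left out, the last holds). Time passes only in rows, so rows that do not move let the fingers close, or fill a call up. It gives the time, the measured TCP pose, the force, the opening and the grip force at its end, in the units of the state.
- telemetry.get_obs(): the state, without advancing time (a new reading comes with each control period).
- vision.read_camera(name): name is "scene" or "side" or "wrist"; returns a dict with "image" (400x640x3 uint8, blue, green, red), "vertical_fov" (degrees; the focal length in pixels is half the picture's height over the tangent of half this angle, whatever the lens; pixels are square), "cx", "cy" (the principal point, pixels), "rvec" (rotation vector, rad) and "tvec" (3), from world to camera coordinates, as OpenCV has them. Camera axes: x right, y down, z forward; pixel columns grow to the right and rows downward; lengths in m; the calibration is good to about 2 mm. A picture is of the moment at which its call begins. There is no depth.
- order.job_done(): hands the job in; it is judged then, once.
Trained networks look in the newest picture that a camera, given by its name, has taken for a name from the list of things; names that differ only in an ending like _2 or _b are one class to them, and where a whole thing is asked for, a point or a joint stands for the part that bears it (a point fixed in the world has none). Each returns a list of dicts, best first, with "confidence" (0 to 1); they miss things now and then, are a little off and sometimes report something else, mostly with a low value. They report only what shows in the picture. A call takes as long as a camera call.
- vision.silhouettes(camera, label): "mask" (400x640 bool, what is visible of it) and "bbox" ([left, top, right, bottom] in pixels, round what is visible of it).
- vision.place_of(camera, label): "uv" ([column, row] in pixels: a listed point, or the origin of a listed thing).
The state is a dict: "time": time; "joint_pos": joint angles; "joint_vel": joint speeds; "effort": joint torques, N m; "eef_pos": TCP position; "tcp_rot": TCP orientation; "wrist_force": force on the tool from outside, world axes, zero at the start; "wrist_torque": the same for the moment, N m; "finger_gap": finger opening in m; "finger_force": force on a finger pad.
Only numpy, scipy, OpenCV 4.12 (cv2) and the standard library are available. Lean on these libraries where they do the work, as an engineer would, in place of code of your own. Each camera call takes 0.05 s, during which the arm holds its last target. There are 200 camera calls.

## Working session

There is one attempt and no reset: what is moved stays moved. The work goes in short steps, Python scripts to look and compute and a tool call to move; the robot and the scene stay as the last step left them, time stands still between calls to the robot, and variables do not carry over. Pictures are saved under pics/ and viewed, at most 14 in all, crops included, and the job is handed in when it is done.

Besides the shell and the picture viewer there is one more tool, called after "Emit:" as a command line: name --argument value ..., lists and objects as JSON in quotes. send_rows: Moves the arm, as the interface text tells. Its arguments: {"type":"object","properties":{"commands":{"type":"array","items":{"type":"object","properties":{"dx":{"type":"number","minimum":-1,"maximum":1},"dy":{"type":"number","minimum":-1,"maximum":1},"dz":{"type":"number","minimum":-1,"maximum":1},"wx":{"type":"number","minimum":-1,"maximum":1},"wy":{"type":"number","minimum":-1,"maximum":1},"wz":{"type":"number","minimum":-1,"maximum":1},"hand":{"type":"number"}}}},"newtons":{"type":"number"}},"required":["commands"]}

```bash
mkdir -p pics; cat > h.py <<'E'
import numpy as np, cv2
from rig import telemetry, vision, order
def cam(n):
    c=vision.read_camera(n); im=c['image']; f=im.shape[0]/2/np.tan(np.radians(c['vertical_fov'])/2)
    K=np.array([[f,0,c['cx']],[0,f,c['cy']],[0,0,1]]); R=cv2.Rodrigues(np.array(c['rvec'],float))[0]; t=np.array(c['tvec'],float).ravel()
    return dict(im=im,K=K,R=R,t=t)
def atz(c,uv,z):
    d=c['R'].T@np.linalg.inv(c['K'])@np.array([uv[0],uv[1],1.]); o=-c['R'].T@c['t']
    return o+d*(z-o[2])/d[2]
def proj(c,p):
    q=c['K']@(c['R']@np.array(p,float)+c['t']); return q[:2]/q[2]
def tri(obs): # list of (cam,uv)
    A=np.zeros((3,3));b=np.zeros(3)
    for c,uv in obs:
        d=c['R'].T@np.linalg.inv(c['K'])@np.array([uv[0],uv[1],1.]);d/=np.linalg.norm(d);o=-c['R'].T@c['t']
        M=np.eye(3)-np.outer(d,d);A+=M;b+=M@o
    return np.linalg.solve(A,b)
E
python3 - <<'E'
from h import *
np.set_printoptions(precision=4,suppress=True)
s=telemetry.get_obs(); print({k:s[k] for k in('time','eef_pos','tcp_rot','finger_gap')})
for n in('scene','side'):
    c=cam(n); cv2.imwrite(f'pics/{n}0.png',c['im']); print(n,-c['R'].T@c['t'],c['R'][2])
    for l,z in(('hood_grip',.143),('lock_grip',.11),('jar1',0),('timer',0),('cell_box',0),('bulb',0),('big_jar',0),('tin',0),('ledge_mid',.06)):
        for d in vision.place_of(n,l): print(l,round(d['confidence'],2),np.round(d['uv'],1),atz(c,d['uv'],z))
E
```

```text
{'time': 0.0, 'eef_pos': array([ 0.1615, -0.6549,  0.2912]), 'tcp_rot': array([-179.8885,    0.003 ,   13.8573]), 'finger_gap': 0.08677801770100678}
scene [1.316  0.9116 1.2316] [-0.4659 -0.5734 -0.6739]
hood_grip 0.71 [292.5 184.7] [ 0.5883 -0.1354  0.143 ]
lock_grip 0.51 [344.2 198.6] [ 0.4738 -0.0067  0.11  ]
jar1 0.77 [392.4 267.1] [0.4798 0.2407 0.    ]
jar1 0.48 [328. 206.] [ 0.4619 -0.1022  0.    ]
jar1 0.45 [287.1 177.8] [ 0.4852 -0.3176  0.    ]
jar1 0.41 [305.8 191.3] [ 0.4762 -0.2132  0.    ]
timer 0.69 [377.9 237.4] [0.4275 0.1187 0.    ]
timer 0.34 [346.2 199.3] [ 0.3879 -0.0895  0.    ]
cell_box 0.66 [447.1 308.7] [0.4649 0.4525 0.    ]
bulb 0.95 [261.5 149.9] [ 0.4642 -0.5225  0.    ]
bulb 0.71 [286.4 178.3] [ 0.489  -0.3168  0.    ]
big_jar 0.9 [238.3 175.8] [ 0.6236 -0.4399  0.    ]
tin 0.95 [409.3 351.6] [0.6532 0.483  0.    ]
side [ 0.7251 -0.7575  0.9941] [-0.1519  0.6266 -0.7644]
hood_grip 0.72 [333.3 222.5] [ 0.5958 -0.1144  0.143 ]
hood_grip 0.43 [327.5 132.9] [0.4989 0.2614 0.143 ]
lock_grip 0.52 [311.2 176.3] [0.4841 0.0792 0.11  ]
jar1 0.82 [275.1 307.7] [ 0.4761 -0.3298  0.    ]
jar1 0.73 [319.  162.8] [0.4661 0.2574 0.    ]
jar1 0.68 [292.4 270.9] [ 0.4919 -0.2076  0.    ]
jar1 0.61 [294.5 239.3] [ 0.468  -0.0964  0.    ]
jar1 0.28 [321.2 361.2] [ 0.6323 -0.4437  0.    ]
timer 0.71 [299.9 191.1] [0.4325 0.1054 0.    ]
cell_box 0.84 [325.9 130.6] [0.4515 0.4455 0.    ]
bulb 0.58 [244.7 380.9] [ 0.4597 -0.529   0.    ]
big_jar 0.71 [320.4 360.3] [ 0.6298 -0.442   0.    ]
big_jar 0.61 [321.6 164.9] [0.478  0.2483 0.    ]
tin 0.82 [376.5 133. ] [0.6528 0.4702 0.    ]
```

View pics/scene0.png

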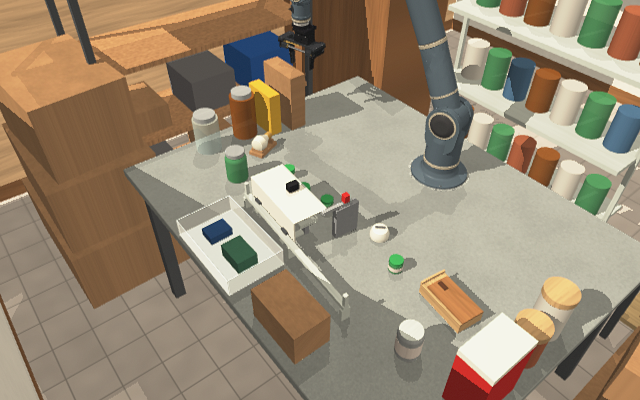

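View pics/side0.png

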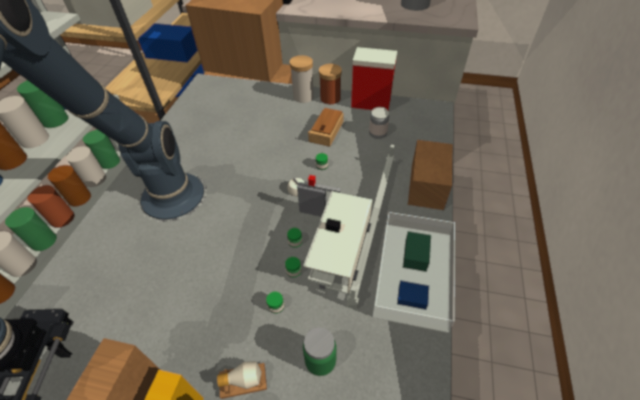

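The scene picture shows four small green jars: three in front of the rack near (288,170), (306,188) and (327,200), and one at (396,263). The red knob is at (346,198), and the hood grip at (292,186) on a white roof. The side picture agrees: knob at (312,181), grip at (333,225).

```bash
python3 - <<'E'
from h import *
np.set_printoptions(precision=4,suppress=True)
C={n:cam(n) for n in('scene','side')}
for l in('hood_grip','lock_grip'):
    uv={}
    for n in C:
        vision.read_camera(n)
        uv[n]=vision.place_of(n,l)[0]['uv']
    p=tri([(C[n],uv[n]) for n in C]); print(l,p,[proj(C[n],p)-uv[n] for n in C], [atz(C[n],uv[n],.157) for n in C])
out=[]
for n,(x,y) in(('scene',(225,140)),('side',(240,150))):
    out.append(cv2.resize(C[n]['im'][y:y+150,x:x+150],None,fx=2.66,fy=4 if 0 else 2.66,interpolation=cv2.INTER_CUBIC))
cv2.imwrite('pics/crop1.png',np.hstack(out))
for n in C:
    for l in('hood','lock'):
        vision.read_camera(n)
        for d in vision.silhouettes(n,l)[:1]:
            m=d['mask'].astype(np.uint8); k=max(cv2.findContours(m,0,2)[0],key=cv2.contourArea)
            print(n,l,round(d['confidence'],2),m.sum(),d['bbox'],cv2.approxPolyDP(k,3,True).reshape(-1,2).tolist())
E
```

```text
hood_grip [ 0.5904 -0.1183  0.1507] [array([-0.2828,  0.156 ]), array([-0.3129, -0.2145])] [array([ 0.5934, -0.1124,  0.157 ]), array([ 0.5924, -0.1236,  0.157 ])]
lock_grip [0.5    0.0309 0.1522] [array([ 2.0293, -1.4038]), array([2.0509, 1.5475])] [array([0.513 , 0.0359, 0.157 ]), array([0.4937, 0.0315, 0.157 ])]
scene hood 0.82 2920 [250.6, 166.6, 327.0, 239.8] [[255, 174], [251, 183], [256, 202], [294, 241], [294, 225], [325, 208], [283, 165]]
scene lock 0.52 205 [320.2, 191.0, 352.9, 220.0] [[352, 200], [345, 193], [340, 203], [322, 214]]
side hood 0.65 3942 [304.8, 192.1, 370.4, 293.2] [[331, 192], [304, 265], [346, 276], [348, 292], [356, 278], [355, 266], [370, 226], [371, 200]]
side lock 0.72 258 [303.9, 174.3, 338.6, 195.7] [[304, 182], [306, 186], [340, 191], [318, 184], [314, 175]]
```

View pics/crop1.png

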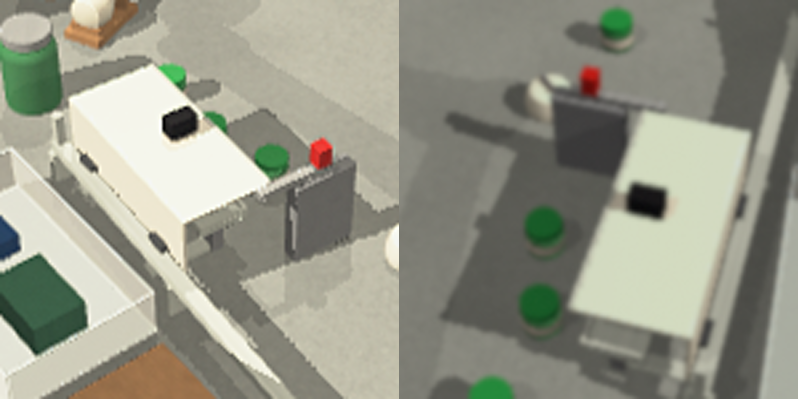

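The crop gives the roof corners clearly: scene (282,164), (251,178), (294,224), (326,208); side (330,192), (372,199), (304,265), (351,276). The red knob is centred at scene (346,198) and side (312,181).

```bash
python3 - <<'E'
from h import *
from scipy.optimize import least_squares
np.set_printoptions(precision=4,suppress=True)
C={n:cam(n) for n in('scene','side')}
sc=[(282.1,164.4),(251.3,177.6),(293.8,223.5),(325.8,208)]
si=[(304.3,265.4),(351.3,276.3),(372,199.2),(329.8,192.1)]
for n,q in(('scene',sc),('side',si)):
    P=np.array([atz(C[n],u,.135)[:2] for u in q]); print(n,P.tolist(),[np.linalg.norm(P[i]-P[i-1]) for i in range(4)])
loc=np.array([(-60,-135),(60,-135),(60,135),(-60,135)])/1000 # nearlow, farlow, farhigh, nearhigh
def pts(p):
    c,s=np.cos(p[2]),np.sin(p[2]); return np.c_[loc@np.array([[c,s],[-s,c]])+p[:2],np.full(4,.135)]
f=lambda p:np.concatenate([(np.array([proj(C[n],a) for a in pts(p)])-q).ravel() for n,q in(('scene',np.array(sc)),('side',np.array(si)))])
r=least_squares(f,[.6,-.12,0]);print('roof',r.x[:2],np.degrees(r.x[2]),r.fun)
print('knob',tri([(C['scene'],(345.7,197.9)),(C['side'],(312.2,181.2))]))
for n,rng in(('scene',0),('side',0)):
    hsv=cv2.cvtColor(C[n]['im'],cv2.COLOR_BGR2HSV); m=((hsv[...,0]<8)|(hsv[...,0]>172))&(hsv[...,1]>170)&(hsv[...,2]>90)
    m[300:]=0; m[:160]=0; m[:,:300]=0;m[:,400:]=0
    k,l,st,ce=cv2.connectedComponentsWithStats(m.astype(np.uint8)); i=1+st[1:,4].argmax(); print(n,st[i],ce[i])
    C[n]['u']=ce[i]
print('knob',tri([(C[n],C[n]['u']) for n in C]))
E
```

```text
scene [[0.5476814814898106, -0.2521710372567083], [0.6702336954025966, -0.2570454083017393], [0.6867413054237385, 0.005778270725741885], [0.5667830807740829, 0.011861996160146271]] [np.float64(0.26472308896377506), np.float64(0.12264911181092956), np.float64(0.2633415794099947), np.float64(0.12011239476531324)]
side [[0.5493131188903435, -0.2602336639487973], [0.6732025438844759, -0.266663786801574], [0.6889188118131286, -0.0003659934856427016], [0.5613458672763953, 0.002274596338661561]] [np.float64(0.26278389173020156), np.float64(0.1240561812457507), np.float64(0.2667611587216918), np.float64(0.12760026995423107)]
roof [ 0.6176 -0.1278] -3.247959360109058 [-1.725  -0.7391 -1.3446 -1.3945  0.0039 -0.6338  0.0691 -0.4508  0.3634
 -0.296  -1.2777 -0.4775 -1.0975 -1.1826  1.8419 -1.7608]
knob [0.4998 0.0253 0.1482]
scene [342 192   8  11  63] [345.1111 197.1905]
side [309 176   6  10  52] [311.4615 180.0385]
knob [0.4995 0.0246 0.1521]
```

Emit:
send_rows --commands '[{"dx": 1, "dy": 0.75, "wz": -0.373, "hand": -1}, {"dx": 1, "dy": 0.75, "wz": -0.373, "hand": -1}, {"dx": 1, "dy": 0.75, "wz": -0.373, "hand": -1}, {"dx": 1, "dy": 0.75, "wz": -0.373, "hand": -1}, {"dx": 1, "dy": 0.75, "wz": -0.373, "hand": -1}, {"dx": 1, "dy": 0.75, "wz": -0.373, "hand": -1}, {"dx": 1, "dy": 0.75, "wz": -0.373, "hand": -1}, {"dx": 1, "dy": 0.75, "wz": -0.373, "hand": -1}, {"dx": 1, "dy": 0.75, "wz": -0.373, "hand": -1}, {"dx": 1, "dy": 0.75, "wz": -0.373, "hand": -1}]'

```text
validation failed for argument at $.co...
```

Emit:
send_rows --commands '[{"dx": 1, "dy": 0.75, "hand": -1}, {"dx": 1, "dy": 0.75, "hand": -1}, {"dx": 1, "dy": 0.75, "hand": -1}, {"dx": 1, "dy": 0.75, "hand": -1}, {"dx": 1, "dy": 0.75, "hand": -1}, {"dx": 1, "dy": 0.75, "hand": -1}, {"dx": 1, "dy": 0.75, "hand": -1}, {"dy": 1, "hand": -1}, {"dy": 1, "hand": -1}, {"dy": 1, "hand": -1}]'

```text
validation failed for argument at $.co...
```

Emit:
send_rows --commands '[{"dy": 1, "hand": -1}, {"dy": 1, "hand": -1}, {"dy": 1, "hand": -1}, {"dy": 1, "hand": -1}, {"dy": 1, "hand": -1}, {"dy": 1, "hand": -1}, {"dy": 1, "hand": -1}, {"dy": 1, "hand": -1}, {"dy": 1, "hand": -1}, {"dy": 1, "hand": -1}]'

```text
validation failed for argument at $.co...
```

Emit:
send_rows --commands '[{"dx": 1, "dy": 0.75, "dz": 0, "wx": 0, "wy": 0, "wz": -0.373, "hand": -1}, {"dx": 1, "dy": 0.75, "dz": 0, "wx": 0, "wy": 0, "wz": -0.373, "hand": -1}, {"dx": 1, "dy": 0.75, "dz": 0, "wx": 0, "wy": 0, "wz": -0.373, "hand": -1}, {"dx": 1, "dy": 0.75, "dz": 0, "wx": 0, "wy": 0, "wz": -0.373, "hand": -1}, {"dx": 1, "dy": 0.75, "dz": 0, "wx": 0, "wy": 0, "wz": -0.373, "hand": -1}, {"dx": 1, "dy": 0.75, "dz": 0, "wx": 0, "wy": 0, "wz": -0.373, "hand": -1}, {"dx": 1, "dy": 0.75, "dz": 0, "wx": 0, "wy": 0, "wz": -0.373, "hand": -1}, {"dx": 1, "dy": 0.75, "dz": 0, "wx": 0, "wy": 0, "wz": -0.373, "hand": -1}, {"dx": 1, "dy": 0.75, "dz": 0, "wx": 0, "wy": 0, "wz": -0.373, "hand": -1}, {"dx": 1, "dy": 0.75, "dz": 0, "wx": 0, "wy": 0, "wz": -0.373, "hand": -1}]' --newtons 20

```text
time: 2.83
eef_pos: [0.3626, -0.5045, 0.2924]
tcp_rot: [180.0, -0.0, -3.3]
wrist_force: [0.2, 0.6, 0.2]
finger_gap: 0.0869
finger_force: 0.0
```

Emit:
send_rows --commands '[{"dx": 1, "dy": 0.75, "dz": 0, "wx": 0, "wy": 0, "wz": 0, "hand": -1}, {"dx": 1, "dy": 0.75, "dz": 0, "wx": 0, "wy": 0, "wz": 0, "hand": -1}, {"dx": 1, "dy": 0.75, "dz": 0, "wx": 0, "wy": 0, "wz": 0, "hand": -1}, {"dx": 1, "dy": 0.75, "dz": 0, "wx": 0, "wy": 0, "wz": 0, "hand": -1}, {"dx": 1, "dy": 0.75, "dz": 0, "wx": 0, "wy": 0, "wz": 0, "hand": -1}, {"dx": 1, "dy": 0.75, "dz": 0, "wx": 0, "wy": 0, "wz": 0, "hand": -1}, {"dx": 0, "dy": 1, "dz": 0, "wx": 0, "wy": 0, "wz": 0, "hand": -1}, {"dx": 0, "dy": 1, "dz": 0, "wx": 0, "wy": 0, "wz": 0, "hand": -1}, {"dx": 0, "dy": 1, "dz": 0, "wx": 0, "wy": 0, "wz": 0, "hand": -1}, {"dx": 0, "dy": 1, "dz": 0, "wx": 0, "wy": 0, "wz": 0, "hand": -1}]'

```text
time: 3.67
eef_pos: [0.4818, -0.3344, 0.2922]
tcp_rot: [180.0, -0.0, -3.2]
wrist_force: [-0.0, -0.6, -0.2]
finger_gap: 0.0871
finger_force: 0.0
```

Emit:
send_rows --commands '[{"dx": 0, "dy": 1, "dz": 0, "wx": 0, "wy": 0, "wz": 0, "hand": -1}, {"dx": 0, "dy": 1, "dz": 0, "wx": 0, "wy": 0, "wz": 0, "hand": -1}, {"dx": 0, "dy": 1, "dz": 0, "wx": 0, "wy": 0, "wz": 0, "hand": -1}, {"dx": 0, "dy": 1, "dz": 0, "wx": 0, "wy": 0, "wz": 0, "hand": -1}, {"dx": 0, "dy": 1, "dz": 0, "wx": 0, "wy": 0, "wz": 0, "hand": -1}, {"dx": 0, "dy": 1, "dz": 0, "wx": 0, "wy": 0, "wz": 0, "hand": -1}, {"dx": 0, "dy": 1, "dz": 0, "wx": 0, "wy": 0, "wz": 0, "hand": -1}, {"dx": 0, "dy": 1, "dz": 0, "wx": 0, "wy": 0, "wz": 0, "hand": -1}, {"dx": 0, "dy": 1, "dz": 0, "wx": 0, "wy": 0, "wz": 0, "hand": -1}, {"dx": 0, "dy": 1, "dz": 0, "wx": 0, "wy": 0, "wz": 0, "hand": -1}]'

```text
time: 4.5
eef_pos: [0.4816, -0.1344, 0.2925]
tcp_rot: [180.0, -0.0, -3.2]
wrist_force: [0.5, -0.7, 0.2]
finger_gap: 0.0868
finger_force: 0.0
```

```bash
python3 - <<'E'
from h import *
np.set_printoptions(precision=4,suppress=True)
s=telemetry.get_obs();print(s['time'],s['eef_pos'],s['joint_pos'])
c=cam('wrist'); cv2.imwrite('pics/w1.png',c['im']); print(-c['R'].T@c['t'],c['R'][2],c['R'][0],c['K'][0,0])
for l,z in(('hood_grip',.157),('lock_grip',.152),('jar1',0),('timer',0)):
    for d in vision.place_of('wrist',l): print(l,round(d['confidence'],2),np.round(d['uv'],1),atz(c,d['uv'],z))
E
```

```text
4.5 [ 0.4816 -0.1344  0.2925] [ 23.1156  11.2244 -14.1806 110.518    3.2161  58.6004 -85.7296]
[ 0.5588 -0.1383  0.3851] [-0.2823  0.0166 -0.9592] [-0.0565 -0.9984 -0.0007] 332.8653650103142
lock_grip 0.75 [ 88.6 207.9] [0.497 0.033 0.152]
jar1 0.79 [479. 171.] [ 0.4756 -0.3233  0.    ]
jar1 0.55 [290.4 182.6] [ 0.4741 -0.1017  0.    ]
jar1 0.55 [378.4 159.3] [ 0.4959 -0.2058  0.    ]
timer 0.8 [122.5 234.9] [0.4197 0.1114 0.    ]
```

View pics/w1.png

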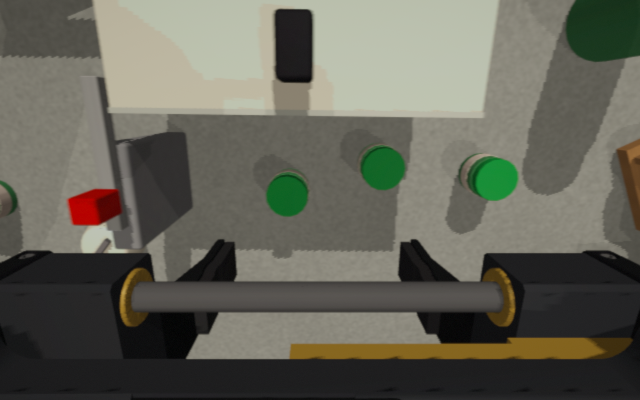

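The wrist view shows the knob at (95,207), the grip top near (294,45), and the roof's front edge running from (107,110) to (485,117). Three jars are at (287,194), (383,167) and (490,178).

```bash
python3 - <<'E'
from h import *
np.set_printoptions(precision=4,suppress=True)
c=cam('wrist')
a,b=atz(c,(108,108),.135),atz(c,(485,115.5),.135);print(a,b,np.linalg.norm(a-b),np.degrees(np.arctan2((a-b)[0],(a-b)[1])))
g=cv2.cvtColor(c['im'],cv2.COLOR_BGR2HSV)
m=(g[...,2]<60).astype(np.uint8);m[:2]=0;m[90:]=0;m[:,:200]=0;m[:,400:]=0
k=max(cv2.findContours(m,0,2)[0],key=cv2.contourArea);r=cv2.minAreaRect(k);print(r,cv2.boundingRect(k));q=cv2.boxPoints(r)
for z in(.135,.165):print(np.array([atz(c,u,z) for u in q]))
m=(((g[...,0]<8)|(g[...,0]>172))&(g[...,1]>150)&(g[...,2]>60)).astype(np.uint8);m[:,200:]=0
k=max(cv2.findContours(m,0,2)[0],key=cv2.contourArea);q=cv2.approxPolyDP(k,2,True).reshape(-1,2);print(q.tolist())
p0=np.array([.499,.029]);
for z in(.13,.16):print(np.array([atz(c,u,z) for u in q]))
ax=np.array([.9984,-.0567]);ay=np.array([.0567,.9984])
# knob silhouette fit: search centre & z
best=[]
M=m>0
for x in np.arange(.485,.515,.001):
  for y in np.arange(.015,.045,.001):
    for z in(.150,.152,.154,.156,.158,.16):
      P=[np.r_[np.array([x,y])+i*.01*ax+j*.01*ay,z+k] for i in(-1,1) for j in(-1,1) for k in(-.0225,.0075)]
      h=cv2.convexHull(np.array([proj(c,p) for p in P],np.float32)).astype(int)
      t=np.zeros_like(m);cv2.fillConvexPoly(t,h,1);best.append(((t&m).sum()/(t|m).sum(),x,y,z))
print(sorted(best)[-6:])
E
```

```text
[0.5663 0.0105 0.135 ] [ 0.5455 -0.2614  0.135 ] 0.2727516807660839 4.375358679139716
((291.4999694824219, 45.99999237060547), (36.99999237060547, 71.99998474121094), 0.0) (273, 10, 38, 73)
[[ 0.5771 -0.11    0.135 ]
 [ 0.6222 -0.1143  0.135 ]
 [ 0.6207 -0.1389  0.135 ]
 [ 0.5756 -0.1361  0.135 ]]
[[ 0.5749 -0.1136  0.165 ]
 [ 0.6146 -0.1174  0.165 ]
 [ 0.6133 -0.1391  0.165 ]
 [ 0.5736 -0.1366  0.165 ]]
[[117, 191], [93, 189], [66, 199], [71, 224], [98, 224], [119, 213]]
[[0.5039 0.0212 0.13  ]
 [0.5066 0.0397 0.13  ]
 [0.4997 0.0632 0.13  ]
 [0.4787 0.0648 0.13  ]
 [0.4774 0.0429 0.13  ]
 [0.4857 0.0237 0.13  ]]
[[0.5104 0.0022 0.16  ]
 [0.5127 0.0186 0.16  ]
 [0.5067 0.0393 0.16  ]
 [0.4881 0.0407 0.16  ]
 [0.487  0.0214 0.16  ]
 [0.4944 0.0045 0.16  ]]
[(np.float64(0.9040090344438171), np.float64(0.497), np.float64(0.029000000000000012), 0.154), (np.float64(0.9050847457627119), np.float64(0.495), np.float64(0.032000000000000015), 0.15), (np.float64(0.9050847457627119), np.float64(0.495), np.float64(0.033000000000000015), 0.15), (np.float64(0.9050847457627119), np.float64(0.496), np.float64(0.030000000000000013), 0.154), (np.float64(0.9078947368421053), np.float64(0.496), np.float64(0.032000000000000015), 0.15), (np.float64(0.9128205128205128), np.float64(0.496), np.float64(0.033000000000000015), 0.15)]
```

Emit:
send_rows --commands '[{"dx": 0.086, "dy": 0.92, "dz": 0, "wx": 0, "wy": 0, "wz": 0, "hand": -1}, {"dx": 0.086, "dy": 0.92, "dz": 0, "wx": 0, "wy": 0, "wz": 0, "hand": -1}, {"dx": 0.086, "dy": 0.92, "dz": 0, "wx": 0, "wy": 0, "wz": 0, "hand": -1}, {"dx": 0.086, "dy": 0.92, "dz": 0, "wx": 0, "wy": 0, "wz": 0, "hand": -1}, {"dx": 0.086, "dy": 0.92, "dz": 0, "wx": 0, "wy": 0, "wz": 0, "hand": -1}, {"dx": 0.086, "dy": 0.92, "dz": 0, "wx": 0, "wy": 0, "wz": 0, "hand": -1}, {"dx": 0.086, "dy": 0.92, "dz": 0, "wx": 0, "wy": 0, "wz": 0, "hand": -1}, {"dx": 0.086, "dy": 0.92, "dz": 0, "wx": 0, "wy": 0, "wz": 0, "hand": -1}, {"dx": 0.086, "dy": 0.92, "dz": 0, "wx": 0, "wy": 0, "wz": 0, "hand": -1}, {"dx": 0, "dy": 0, "dz": 0, "wx": 0, "wy": 0, "wz": -0.05, "hand": -1}]' --newtons 15

```text
time: 5.63
eef_pos: [0.4976, 0.033, 0.2924]
tcp_rot: [-179.9, -0.0, -3.3]
wrist_force: [-0.4, 0.7, 0.6]
finger_gap: 0.0869
finger_force: 0.0
```

Emit:
send_rows --commands '[{"dx": 0, "dy": 0, "dz": -0.86, "wx": 0, "wy": 0, "wz": 0, "hand": -1}, {"dx": 0, "dy": 0, "dz": -0.86, "wx": 0, "wy": 0, "wz": 0, "hand": -1}, {"dx": 0, "dy": 0, "dz": -0.86, "wx": 0, "wy": 0, "wz": 0, "hand": -1}, {"dx": 0, "dy": 0, "dz": -0.86, "wx": 0, "wy": 0, "wz": 0, "hand": -1}, {"dx": 0, "dy": 0, "dz": -0.86, "wx": 0, "wy": 0, "wz": 0, "hand": -1}, {"dx": 0, "dy": 0, "dz": 0, "wx": 0, "wy": 0, "wz": 0, "hand": -1}, {"dx": 0, "dy": 0, "dz": 0, "wx": 0, "wy": 0, "wz": 0, "hand": 1}, {"dx": 0, "dy": 0, "dz": 0, "wx": 0, "wy": 0, "wz": 0, "hand": 1}, {"dx": 0, "dy": 0, "dz": 0, "wx": 0, "wy": 0, "wz": 0, "hand": 1}, {"dx": 0, "dy": 0, "dz": 0, "wx": 0, "wy": 0, "wz": 0, "hand": 1}]'

```text
time: 6.47
eef_pos: [0.4978, 0.03, 0.2073]
tcp_rot: [-180.0, -0.1, -3.5]
wrist_force: [-0.2, 0.8, -0.8]
finger_gap: 0.0681
finger_force: 0.0
```

Emit:
send_rows --commands '[{"dx": 0, "dy": 0, "dz": 0, "wx": 0, "wy": 0, "wz": 0, "hand": 1}, {"dx": 0, "dy": 0, "dz": 0, "wx": 0, "wy": 0, "wz": 0, "hand": 1}, {"dx": 0, "dy": 0, "dz": 0, "wx": 0, "wy": 0, "wz": 0, "hand": 1}, {"dx": 0, "dy": 0, "dz": 0, "wx": 0, "wy": 0, "wz": 0, "hand": 1}, {"dx": 0, "dy": 0, "dz": 0, "wx": 0, "wy": 0, "wz": 0, "hand": 1}, {"dx": 0, "dy": 0, "dz": 0, "wx": 0, "wy": 0, "wz": 0, "hand": 1}, {"dx": 0, "dy": 0, "dz": 0, "wx": 0, "wy": 0, "wz": 0, "hand": 1}, {"dx": 0, "dy": 0, "dz": 0, "wx": 0, "wy": 0, "wz": 0, "hand": 1}, {"dx": 0, "dy": 0, "dz": 0, "wx": 0, "wy": 0, "wz": 0, "hand": 1}, {"dx": 0, "dy": 0, "dz": 0, "wx": 0, "wy": 0, "wz": 0, "hand": 1}]'

```text
time: 7.3
eef_pos: [0.4969, 0.0252, 0.2062]
tcp_rot: [179.6, 0.1, -3.7]
wrist_force: [-1.1, -10.8, 2.3]
finger_gap: 0.0199
finger_force: 15.0
```

Emit:
send_rows --commands '[{"dx": 0, "dy": -0.3, "dz": 0, "wx": 0, "wy": 0, "wz": 0, "hand": 1}, {"dx": -0.28, "dy": 0.017, "dz": 0, "wx": 0, "wy": 0, "wz": 0, "hand": 1}, {"dx": -0.28, "dy": 0.017, "dz": 0, "wx": 0, "wy": 0, "wz": 0, "hand": 1}, {"dx": -0.28, "dy": 0.017, "dz": 0, "wx": 0, "wy": 0, "wz": 0, "hand": 1}, {"dx": -0.28, "dy": 0.017, "dz": 0, "wx": 0, "wy": 0, "wz": 0, "hand": 1}, {"dx": -0.28, "dy": 0.017, "dz": 0, "wx": 0, "wy": 0, "wz": 0, "hand": 1}, {"dx": -0.28, "dy": 0.017, "dz": 0, "wx": 0, "wy": 0, "wz": 0, "hand": 1}, {"dx": -0.28, "dy": 0.017, "dz": 0, "wx": 0, "wy": 0, "wz": 0, "hand": 1}, {"dx": -0.28, "dy": 0.017, "dz": 0, "wx": 0, "wy": 0, "wz": 0, "hand": 1}, {"dx": 0, "dy": 0, "dz": 0, "wx": 0, "wy": 0, "wz": 0, "hand": 1}]'

```text
time: 8.13
eef_pos: [0.4558, 0.0272, 0.2073]
tcp_rot: [-179.9, -0.7, -3.4]
wrist_force: [12.0, 1.0, -10.1]
finger_gap: 0.0197
finger_force: 15.0
```

Emit:
send_rows --commands '[{"dx": 0, "dy": 0, "dz": 0, "wx": 0, "wy": 0, "wz": 0, "hand": 1}, {"dx": 0, "dy": 0, "dz": 0, "wx": 0, "wy": 0, "wz": 0, "hand": 1}, {"dx": 0, "dy": 0, "dz": 0, "wx": 0, "wy": 0, "wz": 0, "hand": 1}, {"dx": 0, "dy": 0, "dz": 0, "wx": 0, "wy": 0, "wz": 0, "hand": -1}, {"dx": 0, "dy": 0, "dz": 0, "wx": 0, "wy": 0, "wz": 0, "hand": -1}, {"dx": 0, "dy": 0, "dz": 0, "wx": 0, "wy": 0, "wz": 0, "hand": -1}, {"dx": 0, "dy": 0, "dz": 0, "wx": 0, "wy": 0, "wz": 0, "hand": -1}, {"dx": 0, "dy": 0, "dz": 0, "wx": 0, "wy": 0, "wz": 0, "hand": -1}, {"dx": 0, "dy": 0, "dz": 0, "wx": 0, "wy": 0, "wz": 0, "hand": -1}, {"dx": 0, "dy": 0, "dz": 0, "wx": 0, "wy": 0, "wz": 0, "hand": -1}]'

```text
time: 8.97
eef_pos: [0.4522, 0.0269, 0.2062]
tcp_rot: [180.0, 0.0, -3.5]
wrist_force: [0.7, 0.0, -0.5]
finger_gap: 0.0584
finger_force: 0.0
```

Emit:
send_rows --commands '[{"dx": 0, "dy": 0, "dz": 1, "wx": 0, "wy": 0, "wz": 0, "hand": -1}, {"dx": 0, "dy": 0, "dz": 1, "wx": 0, "wy": 0, "wz": 0, "hand": -1}, {"dx": 0, "dy": 0, "dz": 1, "wx": 0, "wy": 0, "wz": 0, "hand": -1}, {"dx": 0, "dy": 0, "dz": 1, "wx": 0, "wy": 0, "wz": 0, "hand": -1}, {"dx": 0.887, "dy": -0.96, "dz": 0, "wx": 0, "wy": 0, "wz": 0, "hand": -1}, {"dx": 0.887, "dy": -0.96, "dz": 0, "wx": 0, "wy": 0, "wz": 0, "hand": -1}, {"dx": 0.887, "dy": -0.96, "dz": 0, "wx": 0, "wy": 0, "wz": 0, "hand": -1}, {"dx": 0.887, "dy": -0.96, "dz": 0, "wx": 0, "wy": 0, "wz": 0, "hand": -1}, {"dx": 0.887, "dy": -0.96, "dz": 0, "wx": 0, "wy": 0, "wz": 0, "hand": -1}, {"dx": 0.887, "dy": -0.96, "dz": 0, "wx": 0, "wy": 0, "wz": 0, "hand": -1}]'

```text
time: 9.8
eef_pos: [0.5594, -0.0893, 0.2862]
tcp_rot: [180.0, 0.0, -3.5]
wrist_force: [0.9, 0.4, 0.3]
finger_gap: 0.0871
finger_force: 0.0
```

Emit:
send_rows --commands '[{"dx": 0.887, "dy": -0.96, "dz": 0, "wx": 0, "wy": 0, "wz": 0, "hand": -1}, {"dx": 0.887, "dy": -0.96, "dz": 0, "wx": 0, "wy": 0, "wz": 0, "hand": -1}, {"dx": 0, "dy": 0, "dz": -0.94, "wx": 0, "wy": 0, "wz": 0, "hand": -1}, {"dx": 0, "dy": 0, "dz": -0.94, "wx": 0, "wy": 0, "wz": 0, "hand": -1}, {"dx": 0, "dy": 0, "dz": -0.94, "wx": 0, "wy": 0, "wz": 0, "hand": -1}, {"dx": 0, "dy": 0, "dz": -0.94, "wx": 0, "wy": 0, "wz": 0, "hand": -1}, {"dx": 0, "dy": 0, "dz": 0, "wx": 0, "wy": 0, "wz": 0, "hand": -1}, {"dx": 0, "dy": 0, "dz": 0, "wx": 0, "wy": 0, "wz": 0, "hand": 1}, {"dx": 0, "dy": 0, "dz": 0, "wx": 0, "wy": 0, "wz": 0, "hand": 1}, {"dx": 0, "dy": 0, "dz": 0, "wx": 0, "wy": 0, "wz": 0, "hand": 1}]'

```text
time: 10.63
eef_pos: [0.5951, -0.1267, 0.2126]
tcp_rot: [180.0, -0.2, -3.5]
wrist_force: [0.9, 0.3, -0.1]
finger_gap: 0.0743
finger_force: 0.0
```

Emit:
send_rows --commands '[{"dx": 0, "dy": 0, "dz": 0, "wx": 0, "wy": 0, "wz": 0, "hand": 1}, {"dx": 0, "dy": 0, "dz": 0, "wx": 0, "wy": 0, "wz": 0, "hand": 1}, {"dx": 0, "dy": 0, "dz": 0, "wx": 0, "wy": 0, "wz": 0, "hand": 1}, {"dx": 0, "dy": 0, "dz": 0, "wx": 0, "wy": 0, "wz": 0, "hand": 1}, {"dx": 0, "dy": 0, "dz": 0, "wx": 0, "wy": 0, "wz": 0, "hand": 1}, {"dx": 0, "dy": 0, "dz": 0, "wx": 0, "wy": 0, "wz": 0, "hand": 1}, {"dx": 0, "dy": 0, "dz": 0, "wx": 0, "wy": 0, "wz": 0, "hand": 1}, {"dx": 0, "dy": 0, "dz": 0, "wx": 0, "wy": 0, "wz": 0, "hand": 1}, {"dx": 0, "dy": 0, "dz": 0, "wx": 0, "wy": 0, "wz": 0, "hand": 1}, {"dx": 0, "dy": 0, "dz": 0, "wx": 0, "wy": 0, "wz": 0, "hand": 1}]'

```text
time: 11.47
eef_pos: [0.5943, -0.1268, 0.211]
tcp_rot: [180.0, 0.0, -3.5]
wrist_force: [-0.2, -0.4, -0.5]
finger_gap: 0.0241
finger_force: 15.0
```

Emit:
send_rows --commands '[{"dx": 0.044, "dy": 0.7, "dz": 0, "wx": 0, "wy": 0, "wz": 0, "hand": 1}, {"dx": 0.044, "dy": 0.7, "dz": 0, "wx": 0, "wy": 0, "wz": 0, "hand": 1}, {"dx": 0.044, "dy": 0.7, "dz": 0, "wx": 0, "wy": 0, "wz": 0, "hand": 1}, {"dx": 0.044, "dy": 0.7, "dz": 0, "wx": 0, "wy": 0, "wz": 0, "hand": 1}, {"dx": 0.044, "dy": 0.7, "dz": 0, "wx": 0, "wy": 0, "wz": 0, "hand": 1}, {"dx": 0.044, "dy": 0.7, "dz": 0, "wx": 0, "wy": 0, "wz": 0, "hand": 1}, {"dx": 0.044, "dy": 0.7, "dz": 0, "wx": 0, "wy": 0, "wz": 0, "hand": 1}, {"dx": 0.044, "dy": 0.7, "dz": 0, "wx": 0, "wy": 0, "wz": 0, "hand": 1}, {"dx": 0.044, "dy": 0.7, "dz": 0, "wx": 0, "wy": 0, "wz": 0, "hand": 1}, {"dx": 0.044, "dy": 0.7, "dz": 0, "wx": 0, "wy": 0, "wz": 0, "hand": 1}]'

```text
time: 12.3
eef_pos: [0.6039, 0.0146, 0.2111]
tcp_rot: [180.0, -0.1, -3.5]
wrist_force: [6.3, -3.8, -3.9]
finger_gap: 0.0238
finger_force: 15.0
```

Emit:
send_rows --commands '[{"dx": 0.062, "dy": 0.715, "dz": 0, "wx": 0, "wy": 0, "wz": -0.02, "hand": 1}, {"dx": 0.062, "dy": 0.715, "dz": 0, "wx": 0, "wy": 0, "wz": -0.02, "hand": 1}, {"dx": 0.062, "dy": 0.715, "dz": 0, "wx": 0, "wy": 0, "wz": -0.02, "hand": 1}, {"dx": 0.062, "dy": 0.715, "dz": 0, "wx": 0, "wy": 0, "wz": -0.02, "hand": 1}, {"dx": 0.062, "dy": 0.715, "dz": 0, "wx": 0, "wy": 0, "wz": -0.02, "hand": 1}, {"dx": 0.062, "dy": 0.715, "dz": 0, "wx": 0, "wy": 0, "wz": -0.02, "hand": 1}, {"dx": 0.062, "dy": 0.715, "dz": 0, "wx": 0, "wy": 0, "wz": -0.02, "hand": 1}, {"dx": 0.062, "dy": 0.715, "dz": 0, "wx": 0, "wy": 0, "wz": 0, "hand": 1}, {"dx": 0.062, "dy": 0.715, "dz": 0, "wx": 0, "wy": 0, "wz": 0, "hand": 1}, {"dx": 0.062, "dy": 0.715, "dz": 0, "wx": 0, "wy": 0, "wz": 0, "hand": 1}]'

```text
time: 13.13
eef_pos: [0.6142, 0.1529, 0.2108]
tcp_rot: [179.3, 0.3, -4.1]
wrist_force: [-7.0, -30.5, 13.3]
finger_gap: 0.0287
finger_force: 15.0
```

Emit:
send_rows --commands '[{"dx": 0, "dy": 0.15, "dz": 0, "wx": 0, "wy": 0, "wz": 0, "hand": 1}, {"dx": 0, "dy": 0, "dz": 0, "wx": 0, "wy": 0, "wz": 0, "hand": 1}, {"dx": 0, "dy": 0, "dz": 0, "wx": 0, "wy": 0, "wz": 0, "hand": 1}, {"dx": 0, "dy": 0, "dz": 0, "wx": 0, "wy": 0, "wz": 0, "hand": 1}, {"dx": 0, "dy": 0, "dz": 0, "wx": 0, "wy": 0, "wz": 0, "hand": 1}, {"dx": 0, "dy": 0, "dz": 0, "wx": 0, "wy": 0, "wz": 0, "hand": 1}, {"dx": 0, "dy": 0, "dz": 0, "wx": 0, "wy": 0, "wz": 0, "hand": 1}, {"dx": 0, "dy": 0, "dz": 0, "wx": 0, "wy": 0, "wz": 0, "hand": 1}, {"dx": 0, "dy": 0, "dz": 0, "wx": 0, "wy": 0, "wz": 0, "hand": 1}, {"dx": 0, "dy": 0, "dz": 0, "wx": 0, "wy": 0, "wz": 0, "hand": 1}]'

```text
time: 13.97
eef_pos: [0.6142, 0.1508, 0.2108]
tcp_rot: [179.1, 0.3, -4.4]
wrist_force: [-5.9, -19.3, 10.7]
finger_gap: 0.0238
finger_force: 14.9
```

```bash
python3 - <<'E'
from h import *
np.set_printoptions(precision=4,suppress=True)
s=telemetry.get_obs();print(s['time'],s['eef_pos'],s['joint_pos'],s['wrist_force'])
E
```

```text
13.9667 [0.6142 0.1508 0.2108] [  -5.9501   28.5385  -16.4792   97.6657   10.2064   55.9136 -120.8243] [ -5.8749 -19.2878  10.677 ]
```

Emit:
send_rows --commands '[{"dx": 0, "dy": 0, "dz": 0, "wx": 0, "wy": 0, "wz": 0, "hand": -1}, {"dx": 0, "dy": -0.3, "dz": 0, "wx": 0, "wy": 0, "wz": 0, "hand": -1}, {"dx": 0, "dy": 0, "dz": 0, "wx": 0, "wy": 0, "wz": 0, "hand": -1}, {"dx": 0, "dy": 0, "dz": 0, "wx": 0, "wy": 0, "wz": 0, "hand": -1}, {"dx": 0, "dy": 0, "dz": 0, "wx": 0, "wy": 0, "wz": 0, "hand": -1}, {"dx": 0, "dy": 0, "dz": 1, "wx": 0, "wy": 0, "wz": 0, "hand": -1}, {"dx": 0, "dy": 0, "dz": 1, "wx": 0, "wy": 0, "wz": 0, "hand": -1}, {"dx": 0, "dy": 0, "dz": 1, "wx": 0, "wy": 0, "wz": 0, "hand": -1}, {"dx": 0, "dy": 0, "dz": 1, "wx": 0, "wy": 0, "wz": 0, "hand": -1}, {"dx": 0, "dy": 0, "dz": 1, "wx": 0, "wy": 0, "wz": 0, "hand": -1}]'

```text
time: 14.8
eef_pos: [0.6151, 0.1553, 0.312]
tcp_rot: [-179.9, 0.0, -4.0]
wrist_force: [-0.5, -0.9, 0.6]
finger_gap: 0.0818
finger_force: 0.0
```

Emit:
send_rows --commands '[{"dx": -0.28, "dy": -1, "dz": 0, "wx": 0, "wy": 0, "wz": 0, "hand": -1}, {"dx": -0.28, "dy": -1, "dz": 0, "wx": 0, "wy": 0, "wz": 0, "hand": -1}, {"dx": -0.28, "dy": -1, "dz": 0, "wx": 0, "wy": 0, "wz": 0, "hand": -1}, {"dx": -0.28, "dy": -1, "dz": 0, "wx": 0, "wy": 0, "wz": 0, "hand": -1}, {"dx": -0.28, "dy": -1, "dz": 0, "wx": 0, "wy": 0, "wz": 0, "hand": -1}, {"dx": -0.28, "dy": -1, "dz": 0, "wx": 0, "wy": 0, "wz": 0, "hand": -1}, {"dx": -0.28, "dy": -1, "dz": 0, "wx": 0, "wy": 0, "wz": 0, "hand": -1}, {"dx": -0.28, "dy": -1, "dz": 0, "wx": 0, "wy": 0, "wz": 0, "hand": -1}, {"dx": -0.28, "dy": -1, "dz": 0, "wx": 0, "wy": 0, "wz": 0, "hand": -1}, {"dx": -0.28, "dy": -1, "dz": 0, "wx": 0, "wy": 0, "wz": 0, "hand": -1}]'

```text
time: 15.63
eef_pos: [0.5595, -0.0458, 0.3112]
tcp_rot: [-179.9, -0.0, -4.0]
wrist_force: [0.6, -0.5, -0.0]
finger_gap: 0.087
finger_force: 0.0
```

Emit:
send_rows --commands '[{"dx": -0.28, "dy": -1, "dz": 0, "wx": 0, "wy": 0, "wz": 0, "hand": -1}, {"dx": -0.28, "dy": -1, "dz": 0, "wx": 0, "wy": 0, "wz": 0, "hand": -1}, {"dx": -0.28, "dy": -1, "dz": 0, "wx": 0, "wy": 0, "wz": 0, "hand": -1}, {"dx": -0.28, "dy": -1, "dz": 0, "wx": 0, "wy": 0, "wz": 0, "hand": -1}, {"dx": -0.28, "dy": -1, "dz": 0, "wx": 0, "wy": 0, "wz": 0, "hand": -1}, {"dx": 0, "dy": 0, "dz": 0, "wx": 0, "wy": 0, "wz": 0, "hand": -1}, {"dx": 0, "dy": 0, "dz": 0, "wx": 0, "wy": 0, "wz": 0, "hand": -1}, {"dx": 0, "dy": 0, "dz": 0, "wx": 0, "wy": 0, "wz": 0, "hand": -1}, {"dx": 0, "dy": 0, "dz": 0, "wx": 0, "wy": 0, "wz": 0, "hand": -1}, {"dx": 0, "dy": 0, "dz": 0, "wx": 0, "wy": 0, "wz": 0, "hand": -1}]'

```text
time: 16.47
eef_pos: [0.532, -0.1449, 0.3111]
tcp_rot: [-180.0, -0.0, -4.0]
wrist_force: [-0.0, -0.1, 0.9]
finger_gap: 0.087
finger_force: 0.0
```

```bash
cat >> h.py <<'E'
def lids(c,z=.046,amin=150):
    g=cv2.cvtColor(c['im'],cv2.COLOR_BGR2HSV)
    m=((g[...,0]>50)&(g[...,0]<75)&(g[...,1]>170)&(g[...,2]>60)).astype(np.uint8)
    n,l,st,ce=cv2.connectedComponentsWithStats(m)
    return [(st[i,4],st[i,:4].tolist(),ce[i].round(1),atz(c,ce[i],z)) for i in range(1,n) if st[i,4]>amin]
E
python3 - <<'E'
from h import *
np.set_printoptions(precision=4,suppress=True)
s=telemetry.get_obs();print(s['time'],s['eef_pos'],s['tcp_rot'])
c=cam('wrist'); cv2.imwrite('pics/w2.png',c['im'])
for l,z in(('hood_grip',.157),('lock_grip',.152),('jar1',0),('ledge_mid',.06)):
    for d in vision.place_of('wrist',l): print(l,round(d['confidence'],2),np.round(d['uv'],1),atz(c,d['uv'],z))
for q in lids(c):print(*q)
E
```

```text
16.4667 [ 0.532  -0.1449  0.3111] [-179.9659   -0.0126   -3.958 ]
jar1 0.89 [289.4 223. ] [ 0.468  -0.1039  0.    ]
jar1 0.87 [458.8 205.9] [ 0.4762 -0.3199  0.    ]
jar1 0.8 [368.  197.2] [ 0.4954 -0.2056  0.    ]
jar1 0.77 [ 17.3 236.9] [0.4731 0.2518 0.    ]
ledge_mid 0.89 [308.8 120.6] [ 0.596  -0.1402  0.06  ]
1177 [353, 189, 39, 39] [371.8 208.2] [ 0.4952 -0.2032  0.046 ]
1212 [454, 198, 42, 38] [474.6 216.7] [ 0.4773 -0.319   0.046 ]
1112 [266, 215, 37, 38] [284.5 233.3] [ 0.472  -0.1024  0.046 ]
```

View pics/w2.png

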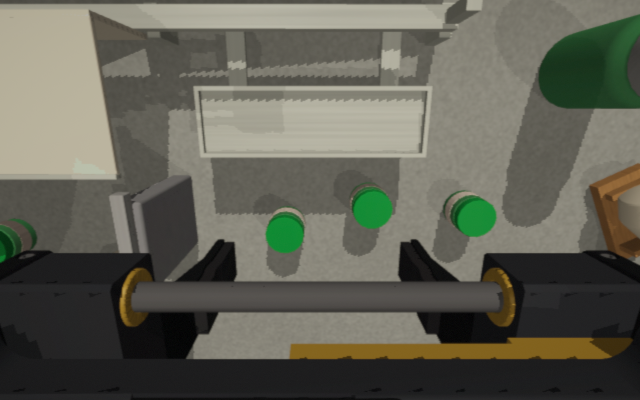

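The wrist view shows the open ledge tray with outer corners (194,87), (432,87), (427,157) and (200,157). The three near jars are at (285,233), (372,208) and (475,217), and the hood is aside on the left.

```bash
python3 - <<'E'
from h import *
np.set_printoptions(precision=4,suppress=True)
c=cam('wrist')
P=np.array([atz(c,u,.067) for u in((194,87),(432,87),(427,157),(200.5,157))]);print(P,P.mean(0),[np.linalg.norm(P[i]-P[i-1]) for i in range(4)])
d=P[0]-P[1];print(np.degrees(np.arctan2(d[0],d[1])))
c=cam('scene'); cv2.imwrite('pics/s2.png',c['im'])
for q in lids(c,amin=40):print(*q)
for d in vision.place_of('scene','ledge_mid'): print(d['confidence'],atz(c,d['uv'],.06))
c=cam('side')
for q in lids(c,amin=40):print(*q)
for d in vision.place_of('side','ledge_mid'): print(d['confidence'],atz(c,d['uv'],.06))
E
```

```text
[[ 0.6346 -0.035   0.067 ]
 [ 0.6185 -0.2617  0.067 ]
 [ 0.5517 -0.2584  0.067 ]
 [ 0.5679 -0.0298  0.067 ]] [ 0.5932 -0.1462  0.067 ] [np.float64(0.0669101940189083), np.float64(0.22727967543426025), np.float64(0.0668810013888253), np.float64(0.22918576842061045)]
4.0706707568852165
0.75 [ 0.5989 -0.1408  0.06  ]
106 [288, 229, 13, 12] [294.  234.4] [ 0.4737 -0.1098  0.046 ]
135 [286, 258, 14, 13] [292.5 264. ] [ 0.4969 -0.2112  0.046 ]
157 [268, 293, 14, 14] [274.2 299.7] [ 0.4786 -0.3281  0.046 ]
0.64 [ 0.5953 -0.1514  0.06  ]
```

Emit:
send_rows --commands '[{"dx": -0.1375, "dy": -0.435, "dz": -0.25, "wx": 0, "wy": 0, "wz": 0.982, "hand": -1}, {"dx": -0.1375, "dy": -0.435, "dz": -0.25, "wx": 0, "wy": 0, "wz": 0.982, "hand": -1}, {"dx": -0.1375, "dy": -0.435, "dz": -0.25, "wx": 0, "wy": 0, "wz": 0.982, "hand": -1}, {"dx": -0.1375, "dy": -0.435, "dz": -0.25, "wx": 0, "wy": 0, "wz": 0.982, "hand": -1}, {"dx": -0.1375, "dy": -0.435, "dz": -0.25, "wx": 0, "wy": 0, "wz": 0.982, "hand": -1}, {"dx": -0.1375, "dy": -0.435, "dz": -0.25, "wx": 0, "wy": 0, "wz": 0.982, "hand": -1}, {"dx": -0.1375, "dy": -0.435, "dz": -0.25, "wx": 0, "wy": 0, "wz": 0.982, "hand": -1}, {"dx": -0.1375, "dy": -0.435, "dz": -0.25, "wx": 0, "wy": 0, "wz": 0.982, "hand": -1}, {"dx": -0.1375, "dy": -0.435, "dz": -0.25, "wx": 0, "wy": 0, "wz": 0.982, "hand": -1}, {"dx": -0.1375, "dy": -0.435, "dz": -0.25, "wx": 0, "wy": 0, "wz": 0.982, "hand": -1}]' --newtons 25

```text
time: 17.8
eef_pos: [0.5038, -0.2342, 0.2609]
tcp_rot: [180.0, -0.0, 41.1]
wrist_force: [-0.1, 0.9, -0.2]
finger_gap: 0.087
finger_force: 0.0
```

Emit:
send_rows --commands '[{"dx": -0.1375, "dy": -0.435, "dz": -0.25, "wx": 0, "wy": 0, "wz": 0.982, "hand": -1}, {"dx": -0.1375, "dy": -0.435, "dz": -0.25, "wx": 0, "wy": 0, "wz": 0.982, "hand": -1}, {"dx": -0.1375, "dy": -0.435, "dz": -0.25, "wx": 0, "wy": 0, "wz": 0.982, "hand": -1}, {"dx": -0.1375, "dy": -0.435, "dz": -0.25, "wx": 0, "wy": 0, "wz": 0.982, "hand": -1}, {"dx": -0.1375, "dy": -0.435, "dz": -0.25, "wx": 0, "wy": 0, "wz": 0.982, "hand": -1}, {"dx": -0.1375, "dy": -0.435, "dz": -0.25, "wx": 0, "wy": 0, "wz": 0.982, "hand": -1}, {"dx": -0.1375, "dy": -0.435, "dz": -0.25, "wx": 0, "wy": 0, "wz": 0.982, "hand": -1}, {"dx": -0.1375, "dy": -0.435, "dz": -0.25, "wx": 0, "wy": 0, "wz": 0.982, "hand": -1}, {"dx": -0.1375, "dy": -0.435, "dz": -0.25, "wx": 0, "wy": 0, "wz": 0.982, "hand": -1}, {"dx": -0.1375, "dy": -0.435, "dz": -0.25, "wx": 0, "wy": 0, "wz": 0.982, "hand": -1}]'

```text
time: 18.63
eef_pos: [0.4763, -0.3212, 0.2109]
tcp_rot: [180.0, 0.0, 86.1]
wrist_force: [0.2, -0.7, -0.1]
finger_gap: 0.0874
finger_force: 0.0
```

```bash
python3 - <<'E'
from h import *
np.set_printoptions(precision=4,suppress=True)
s=telemetry.get_obs();print(s['time'],s['eef_pos'],s['tcp_rot'],s['joint_pos'])
c=cam('wrist'); cv2.imwrite('pics/w3.png',c['im'])
for d in vision.place_of('wrist','jar1'): print(round(d['confidence'],2),np.round(d['uv'],1),atz(c,d['uv'],0))
for q in lids(c):print(*q)
E
```

```text
18.6333 [ 0.4763 -0.3212  0.2109] [179.989    0.0028  86.1136] [ 47.5187  24.2026 -22.9439 105.6891  11.6366  52.3909  15.3588]
0.94 [316.5 192.6] [ 0.4755 -0.3206  0.    ]
0.68 [328.6  56.4] [ 0.4937 -0.2035  0.    ]
3209 [300, 15, 60, 68] [329.   48.5] [ 0.4923 -0.2044  0.046 ]
2236 [289, 180, 53, 53] [315.3 206. ] [ 0.4746 -0.3199  0.046 ]
```

Emit:
send_rows --commands '[{"dx": 0, "dy": 0, "dz": -0.8, "wx": 0, "wy": 0, "wz": 0, "hand": -1}, {"dx": 0, "dy": 0, "dz": -0.8, "wx": 0, "wy": 0, "wz": 0, "hand": -1}, {"dx": 0, "dy": 0, "dz": -0.8, "wx": 0, "wy": 0, "wz": 0, "hand": -1}, {"dx": 0, "dy": 0, "dz": -0.8, "wx": 0, "wy": 0, "wz": 0, "hand": -1}, {"dx": 0, "dy": 0, "dz": -0.8, "wx": 0, "wy": 0, "wz": 0, "hand": -1}, {"dx": 0, "dy": 0, "dz": -0.8, "wx": 0, "wy": 0, "wz": 0, "hand": -1}, {"dx": 0, "dy": 0, "dz": -0.8, "wx": 0, "wy": 0, "wz": 0, "hand": -1}, {"dx": 0, "dy": 0, "dz": -0.8, "wx": 0, "wy": 0, "wz": 0, "hand": -1}, {"dx": 0, "dy": 0, "dz": 0, "wx": 0, "wy": 0, "wz": 0, "hand": 1}, {"dx": 0, "dy": 0, "dz": 0, "wx": 0, "wy": 0, "wz": 0, "hand": 1}]'

```text
time: 19.57
eef_pos: [0.4766, -0.32, 0.0829]
tcp_rot: [-179.9, -0.1, 85.9]
wrist_force: [0.1, -0.2, 0.3]
finger_gap: 0.0802
finger_force: 0.0
```

Emit:
send_rows --commands '[{"dx": 0, "dy": 0, "dz": 0, "wx": 0, "wy": 0, "wz": 0, "hand": 1}, {"dx": 0, "dy": 0, "dz": 0, "wx": 0, "wy": 0, "wz": 0, "hand": 1}, {"dx": 0, "dy": 0, "dz": 0, "wx": 0, "wy": 0, "wz": 0, "hand": 1}, {"dx": 0, "dy": 0, "dz": 0, "wx": 0, "wy": 0, "wz": 0, "hand": 1}, {"dx": 0, "dy": 0, "dz": 0, "wx": 0, "wy": 0, "wz": 0, "hand": 1}, {"dx": 0, "dy": 0, "dz": 0, "wx": 0, "wy": 0, "wz": 0, "hand": 1}, {"dx": 0, "dy": 0, "dz": 0, "wx": 0, "wy": 0, "wz": 0, "hand": 1}, {"dx": 0, "dy": 0, "dz": 0, "wx": 0, "wy": 0, "wz": 0, "hand": 1}, {"dx": 0, "dy": 0, "dz": 0, "wx": 0, "wy": 0, "wz": 0, "hand": 1}, {"dx": 0, "dy": 0, "dz": 0, "wx": 0, "wy": 0, "wz": 0, "hand": 1}]'

```text
time: 20.4
eef_pos: [0.4764, -0.3208, 0.0835]
tcp_rot: [-180.0, 0.0, 85.9]
wrist_force: [-1.8, 0.9, 5.0]
finger_gap: 0.0453
finger_force: 25.0
```

Emit:
send_rows --commands '[{"dx": 0, "dy": 0, "dz": 1, "wx": 0, "wy": 0, "wz": 0, "hand": 1}, {"dx": 0, "dy": 0, "dz": 1, "wx": 0, "wy": 0, "wz": 0, "hand": 1}, {"dx": 0, "dy": 0, "dz": 1, "wx": 0, "wy": 0, "wz": 0, "hand": 1}, {"dx": 0, "dy": 0, "dz": 1, "wx": 0, "wy": 0, "wz": 0, "hand": 1}, {"dx": 0, "dy": 0, "dz": 1, "wx": 0, "wy": 0, "wz": 0, "hand": 1}, {"dx": 0.93, "dy": 0.804, "dz": 0, "wx": 0, "wy": 0, "wz": 0, "hand": 1}, {"dx": 0.93, "dy": 0.804, "dz": 0, "wx": 0, "wy": 0, "wz": 0, "hand": 1}, {"dx": 0.93, "dy": 0.804, "dz": 0, "wx": 0, "wy": 0, "wz": 0, "hand": 1}, {"dx": 0.93, "dy": 0.804, "dz": 0, "wx": 0, "wy": 0, "wz": 0, "hand": 1}, {"dx": 0.93, "dy": 0.804, "dz": 0, "wx": 0, "wy": 0, "wz": 0, "hand": 1}]'

```text
time: 21.23
eef_pos: [0.5699, -0.2394, 0.1824]
tcp_rot: [-180.0, -0.0, 85.9]
wrist_force: [1.0, -0.3, -1.4]
finger_gap: 0.0456
finger_force: 25.0
```

Emit:
send_rows --commands '[{"dx": 0.93, "dy": 0.804, "dz": 0, "wx": 0, "wy": 0, "wz": 0, "hand": 1}, {"dx": 0, "dy": 0, "dz": 0, "wx": 0, "wy": 0, "wz": 0, "hand": 1}, {"dx": 0, "dy": 0, "dz": 0, "wx": 0, "wy": 0, "wz": 0, "hand": 1}, {"dx": 0, "dy": 0, "dz": -0.45, "wx": 0, "wy": 0, "wz": 0, "hand": 1}, {"dx": 0, "dy": 0, "dz": -0.45, "wx": 0, "wy": 0, "wz": 0, "hand": 1}, {"dx": 0, "dy": 0, "dz": -0.45, "wx": 0, "wy": 0, "wz": 0, "hand": 1}, {"dx": 0, "dy": 0, "dz": -0.45, "wx": 0, "wy": 0, "wz": 0, "hand": 1}, {"dx": 0, "dy": 0, "dz": 0, "wx": 0, "wy": 0, "wz": 0, "hand": 1}, {"dx": 0, "dy": 0, "dz": 0, "wx": 0, "wy": 0, "wz": 0, "hand": 1}, {"dx": 0, "dy": 0, "dz": 0, "wx": 0, "wy": 0, "wz": 0, "hand": 1}]'

```text
time: 22.07
eef_pos: [0.588, -0.2243, 0.147]
tcp_rot: [-180.0, -0.0, 85.9]
wrist_force: [0.6, -0.3, -1.5]
finger_gap: 0.0454
finger_force: 25.0
```

Emit:
send_rows --commands '[{"dx": 0, "dy": 0, "dz": -0.1, "wx": 0, "wy": 0, "wz": 0, "hand": 1}, {"dx": 0, "dy": 0, "dz": -0.09, "wx": 0, "wy": 0, "wz": 0, "hand": 1}, {"dx": 0, "dy": 0, "dz": 0, "wx": 0, "wy": 0, "wz": 0, "hand": 1}, {"dx": 0, "dy": 0, "dz": 0, "wx": 0, "wy": 0, "wz": 0, "hand": -1}, {"dx": 0, "dy": 0, "dz": 0, "wx": 0, "wy": 0, "wz": 0, "hand": -1}, {"dx": 0, "dy": 0, "dz": 0, "wx": 0, "wy": 0, "wz": 0, "hand": -1}, {"dx": 0, "dy": 0, "dz": 0, "wx": 0, "wy": 0, "wz": 0, "hand": -1}, {"dx": 0, "dy": 0, "dz": 0, "wx": 0, "wy": 0, "wz": 0, "hand": -1}, {"dx": 0, "dy": 0, "dz": 0, "wx": 0, "wy": 0, "wz": 0, "hand": -1}, {"dx": 0, "dy": 0, "dz": 0, "wx": 0, "wy": 0, "wz": 0, "hand": -1}]'

```text
time: 22.9
eef_pos: [0.5881, -0.2242, 0.1433]
tcp_rot: [180.0, -0.0, 85.9]
wrist_force: [-0.7, -0.8, 1.3]
finger_gap: 0.0826
finger_force: 0.0
```

Emit:
send_rows --commands '[{"dx": 0, "dy": 0, "dz": 0.8, "wx": 0, "wy": 0, "wz": 0, "hand": -1}, {"dx": 0, "dy": 0, "dz": 0.9, "wx": 0, "wy": 0, "wz": 0, "hand": -1}, {"dx": 0, "dy": 0, "dz": 1, "wx": 0, "wy": 0, "wz": 0, "hand": -1}, {"dx": -0.278, "dy": 0.06, "dz": 0.1, "wx": 0, "wy": 0, "wz": -0.962, "hand": -1}, {"dx": -0.278, "dy": 0.06, "dz": 0.1, "wx": 0, "wy": 0, "wz": -0.962, "hand": -1}, {"dx": -0.278, "dy": 0.06, "dz": 0.1, "wx": 0, "wy": 0, "wz": -0.962, "hand": -1}, {"dx": -0.278, "dy": 0.06, "dz": 0.1, "wx": 0, "wy": 0, "wz": -0.962, "hand": -1}, {"dx": -0.278, "dy": 0.06, "dz": 0.1, "wx": 0, "wy": 0, "wz": -0.962, "hand": -1}, {"dx": -0.278, "dy": 0.06, "dz": 0, "wx": 0, "wy": 0, "wz": -0.962, "hand": -1}, {"dx": -0.278, "dy": 0.06, "dz": 0, "wx": 0, "wy": 0, "wz": -0.962, "hand": -1}]'

```text
time: 23.73
eef_pos: [0.5489, -0.2157, 0.2075]
tcp_rot: [180.0, -0.0, 54.8]
wrist_force: [0.1, -0.4, 0.8]
finger_gap: 0.0868
finger_force: 0.0
```

Emit:
send_rows --commands '[{"dx": -0.278, "dy": 0.06, "dz": 0, "wx": 0, "wy": 0, "wz": -0.962, "hand": -1}, {"dx": -0.278, "dy": 0.06, "dz": 0, "wx": 0, "wy": 0, "wz": -0.962, "hand": -1}, {"dx": -0.278, "dy": 0.06, "dz": 0, "wx": 0, "wy": 0, "wz": -0.962, "hand": -1}, {"dx": -0.278, "dy": 0.06, "dz": 0, "wx": 0, "wy": 0, "wz": -0.962, "hand": -1}, {"dx": -0.278, "dy": 0.06, "dz": 0, "wx": 0, "wy": 0, "wz": -0.962, "hand": -1}, {"dx": -0.278, "dy": 0.06, "dz": 0, "wx": 0, "wy": 0, "wz": -0.962, "hand": -1}, {"dx": -0.278, "dy": 0.06, "dz": 0, "wx": 0, "wy": 0, "wz": -0.962, "hand": -1}, {"dx": -0.278, "dy": 0.06, "dz": 0, "wx": 0, "wy": 0, "wz": -0.962, "hand": -1}, {"dx": -0.278, "dy": 0.06, "dz": 0, "wx": 0, "wy": 0, "wz": -0.962, "hand": -1}, {"dx": -0.278, "dy": 0.06, "dz": 0, "wx": 0, "wy": 0, "wz": -0.962, "hand": -1}]'

```text
time: 24.57
eef_pos: [0.4933, -0.2036, 0.2073]
tcp_rot: [180.0, -0.0, 10.7]
wrist_force: [-0.3, 0.0, 0.7]
finger_gap: 0.0871
finger_force: 0.0
```

```bash
cat > look.py <<'E'
from h import *
import sys
np.set_printoptions(precision=4,suppress=True)
s=telemetry.get_obs();print(s['time'],s['eef_pos'],s['tcp_rot'],s['joint_pos'][6],s['finger_gap'])
c=cam('wrist'); cv2.imwrite(f'pics/{sys.argv[1]}.png',c['im'])
for d in vision.place_of('wrist','jar1'): print(round(d['confidence'],2),np.round(d['uv'],1),'table',atz(c,d['uv'],0)[:2],'ledge',atz(c,d['uv'],.06)[:2])
for q in lids(c):print(*q[:3],'table',q[3][:2],'ledge',atz(c,q[2],.106)[:2])
E
python3 look.py w4
```

```text
24.5667 [ 0.4933 -0.2036  0.2073] [179.9962  -0.0117  10.7388] -64.48065717627085 0.08711909710823267
0.93 [318.7 194.3] table [ 0.4923 -0.2046] ledge [ 0.5077 -0.2014]
0.77 [375.8  88.1] table [ 0.5932 -0.2348] ledge [ 0.5884 -0.2255]
0.65 [207.  195.9] table [ 0.4714 -0.1025] ledge [ 0.491  -0.1197]
5238 [348, 42, 81, 84] [388.1  84. ] table [ 0.5939 -0.2357] ledge [ 0.5881 -0.2246]
2256 [292, 181, 54, 53] [318.3 206.6] table [ 0.4941 -0.2037] ledge [ 0.5119 -0.2001]
2422 [161, 183, 58, 55] [189.7 210.1] table [ 0.472  -0.1032] ledge [ 0.495  -0.1234]
```

View pics/w4.png

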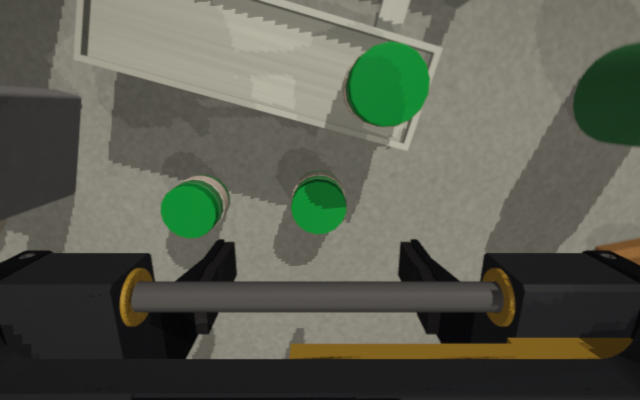

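Jar 1 stands upright in the tray at (388,84), and the next jar is centred between the fingers at (318,207).

Emit:
send_rows --commands '[{"dx": 0, "dy": 0, "dz": -0.775, "wx": 0, "wy": 0, "wz": 0, "hand": -1}, {"dx": 0, "dy": 0, "dz": -0.775, "wx": 0, "wy": 0, "wz": 0, "hand": -1}, {"dx": 0, "dy": 0, "dz": -0.775, "wx": 0, "wy": 0, "wz": 0, "hand": -1}, {"dx": 0, "dy": 0, "dz": -0.775, "wx": 0, "wy": 0, "wz": 0, "hand": -1}, {"dx": 0, "dy": 0, "dz": -0.775, "wx": 0, "wy": 0, "wz": 0, "hand": -1}, {"dx": 0, "dy": 0, "dz": -0.775, "wx": 0, "wy": 0, "wz": 0, "hand": -1}, {"dx": 0, "dy": 0, "dz": -0.775, "wx": 0, "wy": 0, "wz": 0, "hand": -1}, {"dx": 0, "dy": 0, "dz": -0.775, "wx": 0, "wy": 0, "wz": 0, "hand": -1}, {"dx": 0, "dy": 0, "dz": 0, "wx": 0, "wy": 0, "wz": 0, "hand": 1}, {"dx": 0, "dy": 0, "dz": 0, "wx": 0, "wy": 0, "wz": 0, "hand": 1}]'

```text
time: 25.5
eef_pos: [0.4936, -0.2036, 0.0828]
tcp_rot: [-180.0, 0.1, 11.0]
wrist_force: [0.9, -0.2, 0.0]
finger_gap: 0.0798
finger_force: 0.0
```

Emit:
send_rows --commands '[{"dx": 0, "dy": 0, "dz": 0, "wx": 0, "wy": 0, "wz": 0, "hand": 1}, {"dx": 0, "dy": 0, "dz": 0, "wx": 0, "wy": 0, "wz": 0, "hand": 1}, {"dx": 0, "dy": 0, "dz": 0, "wx": 0, "wy": 0, "wz": 0, "hand": 1}, {"dx": 0, "dy": 0, "dz": 0, "wx": 0, "wy": 0, "wz": 0, "hand": 1}, {"dx": 0, "dy": 0, "dz": 0, "wx": 0, "wy": 0, "wz": 0, "hand": 1}, {"dx": 0, "dy": 0, "dz": 0, "wx": 0, "wy": 0, "wz": 0, "hand": 1}, {"dx": 0, "dy": 0, "dz": 0, "wx": 0, "wy": 0, "wz": 0, "hand": 1}, {"dx": 0, "dy": 0, "dz": 0, "wx": 0, "wy": 0, "wz": 0, "hand": 1}, {"dx": 0, "dy": 0, "dz": 0, "wx": 0, "wy": 0, "wz": 0, "hand": 1}, {"dx": 0, "dy": 0, "dz": 0, "wx": 0, "wy": 0, "wz": 0, "hand": 1}]'

```text
time: 26.33
eef_pos: [0.4938, -0.204, 0.0838]
tcp_rot: [180.0, -0.0, 10.9]
wrist_force: [-0.6, 0.2, 5.6]
finger_gap: 0.0453
finger_force: 25.0
```

Emit:
send_rows --commands '[{"dx": 0, "dy": 0, "dz": 1, "wx": 0, "wy": 0, "wz": 0, "hand": 1}, {"dx": 0, "dy": 0, "dz": 1, "wx": 0, "wy": 0, "wz": 0, "hand": 1}, {"dx": 0, "dy": 0, "dz": 1, "wx": 0, "wy": 0, "wz": 0, "hand": 1}, {"dx": 0, "dy": 0, "dz": 1, "wx": 0, "wy": 0, "wz": 0, "hand": 1}, {"dx": 0, "dy": 0, "dz": 1, "wx": 0, "wy": 0, "wz": 0, "hand": 1}, {"dx": 0, "dy": 0, "dz": 1, "wx": 0, "wy": 0, "wz": 0, "hand": 1}, {"dx": 0.288, "dy": 0.093, "dz": 0, "wx": 0, "wy": 0, "wz": 0.962, "hand": 1}, {"dx": 0.288, "dy": 0.093, "dz": 0, "wx": 0, "wy": 0, "wz": 0.962, "hand": 1}, {"dx": 0.288, "dy": 0.093, "dz": 0, "wx": 0, "wy": 0, "wz": 0.962, "hand": 1}, {"dx": 0.288, "dy": 0.093, "dz": 0, "wx": 0, "wy": 0, "wz": 0.962, "hand": 1}]'

```text
time: 27.17
eef_pos: [0.5163, -0.196, 0.2028]
tcp_rot: [-180.0, 0.0, 28.8]
wrist_force: [-0.2, -0.1, -1.0]
finger_gap: 0.0454
finger_force: 25.0
```

Emit:
send_rows --commands '[{"dx": 0.288, "dy": 0.093, "dz": 0, "wx": 0, "wy": 0, "wz": 0.962, "hand": 1}, {"dx": 0.288, "dy": 0.093, "dz": 0, "wx": 0, "wy": 0, "wz": 0.962, "hand": 1}, {"dx": 0.288, "dy": 0.093, "dz": 0, "wx": 0, "wy": 0, "wz": 0.962, "hand": 1}, {"dx": 0.288, "dy": 0.093, "dz": 0, "wx": 0, "wy": 0, "wz": 0.962, "hand": 1}, {"dx": 0.288, "dy": 0.093, "dz": 0, "wx": 0, "wy": 0, "wz": 0.962, "hand": 1}, {"dx": 0.288, "dy": 0.093, "dz": 0, "wx": 0, "wy": 0, "wz": 0.962, "hand": 1}, {"dx": 0.288, "dy": 0.093, "dz": 0, "wx": 0, "wy": 0, "wz": 0.962, "hand": 1}, {"dx": 0.288, "dy": 0.093, "dz": 0, "wx": 0, "wy": 0, "wz": 0.962, "hand": 1}, {"dx": 0.288, "dy": 0.093, "dz": 0, "wx": 0, "wy": 0, "wz": 0.962, "hand": 1}, {"dx": 0.288, "dy": 0.093, "dz": 0, "wx": 0, "wy": 0, "wz": 0.962, "hand": 1}]'

```text
time: 28.0
eef_pos: [0.5739, -0.1775, 0.2024]
tcp_rot: [-179.9, -0.0, 72.9]
wrist_force: [0.5, 0.4, -1.3]
finger_gap: 0.0456
finger_force: 25.0
```

Emit:
send_rows --commands '[{"dx": 0.288, "dy": 0.093, "dz": 0, "wx": 0, "wy": 0, "wz": 0.962, "hand": 1}, {"dx": 0.288, "dy": 0.093, "dz": 0, "wx": 0, "wy": 0, "wz": 0.962, "hand": 1}, {"dx": 0.288, "dy": 0.093, "dz": 0, "wx": 0, "wy": 0, "wz": 0.962, "hand": 1}, {"dx": 0, "dy": 0, "dz": 0, "wx": 0, "wy": 0, "wz": 0, "hand": 1}, {"dx": 0, "dy": 0, "dz": -0.5, "wx": 0, "wy": 0, "wz": 0, "hand": 1}, {"dx": 0, "dy": 0, "dz": -0.5, "wx": 0, "wy": 0, "wz": 0, "hand": 1}, {"dx": 0, "dy": 0, "dz": -0.5, "wx": 0, "wy": 0, "wz": 0, "hand": 1}, {"dx": 0, "dy": 0, "dz": 0, "wx": 0, "wy": 0, "wz": 0, "hand": 1}, {"dx": 0, "dy": 0, "dz": 0, "wx": 0, "wy": 0, "wz": 0, "hand": 1}, {"dx": 0, "dy": 0, "dz": 0, "wx": 0, "wy": 0, "wz": 0, "hand": 1}]'

```text
time: 28.83
eef_pos: [0.5914, -0.1721, 0.1731]
tcp_rot: [-180.0, -0.0, 85.9]
wrist_force: [0.6, -0.2, -1.9]
finger_gap: 0.0451
finger_force: 25.0
```

```bash
python3 look.py w5
```

```text
28.8333 [ 0.5914 -0.1721  0.1731] [-179.9916   -0.0048   85.8935] -4.711618729378562 0.045076231190118596
0.95 [318.8 246.5] table [ 0.5898 -0.2099] ledge [ 0.5914 -0.1838]
0.72 [157.4 127.4] table [ 0.4714 -0.1008] ledge [ 0.4997 -0.0993]
3851 [89, 98, 74, 69] [124.6 131.2] table [ 0.4715 -0.1005] ledge [ 0.5057 -0.0987]
3358 [268, 236, 99, 45] [316.5 261.5] table [ 0.5885 -0.2015] ledge [ 0.5907 -0.1722]
2176 [278, 313, 79, 30] [317.9 327.6] table [ 0.5855 -0.2574] ledge [ 0.5886 -0.2128]
```

Emit:
send_rows --commands '[{"dx": 0, "dy": 0, "dz": -0.5, "wx": 0, "wy": 0, "wz": 0, "hand": 1}, {"dx": 0, "dy": 0, "dz": -0.5, "wx": 0, "wy": 0, "wz": 0, "hand": 1}, {"dx": 0, "dy": 0, "dz": -0.49, "wx": 0, "wy": 0, "wz": 0, "hand": 1}, {"dx": 0, "dy": 0, "dz": 0, "wx": 0, "wy": 0, "wz": 0, "hand": 1}, {"dx": 0, "dy": 0, "dz": 0, "wx": 0, "wy": 0, "wz": 0, "hand": -1}, {"dx": 0, "dy": 0, "dz": 0, "wx": 0, "wy": 0, "wz": 0, "hand": -1}, {"dx": 0, "dy": 0, "dz": 0, "wx": 0, "wy": 0, "wz": 0, "hand": -1}, {"dx": 0, "dy": 0, "dz": 0, "wx": 0, "wy": 0, "wz": 0, "hand": -1}, {"dx": 0, "dy": 0, "dz": 0, "wx": 0, "wy": 0, "wz": 0, "hand": -1}, {"dx": 0, "dy": 0, "dz": 0, "wx": 0, "wy": 0, "wz": 0, "hand": -1}]'

```text
time: 29.77
eef_pos: [0.5915, -0.1722, 0.1436]
tcp_rot: [180.0, 0.0, 85.9]
wrist_force: [-0.0, 0.0, 0.5]
finger_gap: 0.0773
finger_force: 0.0
```

Emit:
send_rows --commands '[{"dx": 0, "dy": 0, "dz": 0.8, "wx": 0, "wy": 0, "wz": 0, "hand": -1}, {"dx": 0, "dy": 0, "dz": 1, "wx": 0, "wy": 0, "wz": 0, "hand": -1}, {"dx": 0, "dy": 0, "dz": 1, "wx": 0, "wy": 0, "wz": 0, "hand": -1}, {"dx": -1, "dy": 0.588, "dz": 0.2, "wx": 0, "wy": 0, "wz": 0.364, "hand": -1}, {"dx": -1, "dy": 0.588, "dz": 0, "wx": 0, "wy": 0, "wz": 0.364, "hand": -1}, {"dx": -1, "dy": 0.588, "dz": 0, "wx": 0, "wy": 0, "wz": 0.364, "hand": -1}, {"dx": -1, "dy": 0.588, "dz": 0, "wx": 0, "wy": 0, "wz": 0.364, "hand": -1}, {"dx": -1, "dy": 0.588, "dz": 0, "wx": 0, "wy": 0, "wz": 0.364, "hand": -1}, {"dx": -1, "dy": 0.588, "dz": 0, "wx": 0, "wy": 0, "wz": 0.364, "hand": -1}, {"dx": 0, "dy": 0, "dz": 0, "wx": 0, "wy": 0, "wz": 0, "hand": -1}]'

```text
time: 30.6
eef_pos: [0.4676, -0.0994, 0.2032]
tcp_rot: [-179.8, -0.0, 96.1]
wrist_force: [-0.2, 0.8, -0.4]
finger_gap: 0.0867
finger_force: 0.0
```

```bash
python3 look.py w6
```

```text
30.6 [ 0.4676 -0.0994  0.2032] [-179.7697   -0.0108   96.1387] 1.6747514281006857 0.08673523515299623
0.83 [321.6 197.4] table [ 0.4709 -0.101 ] ledge [ 0.4685 -0.0848]
2371 [294, 184, 54, 55] [320.5 211.1] table [ 0.4695 -0.0998] ledge [ 0.467 -0.081]
```

View pics/w6.png

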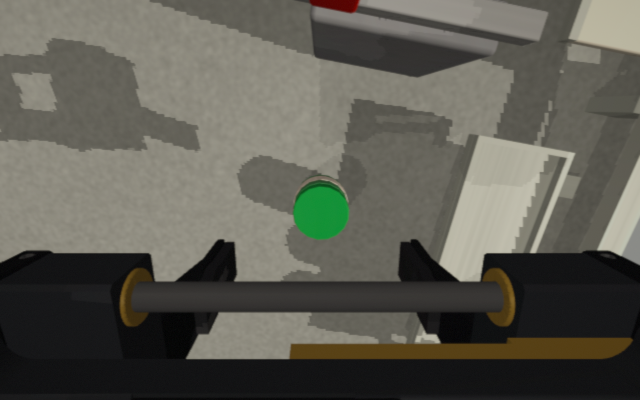

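The third jar is centred between the fingers at (321,211), with no neighbours near it.

Emit:
send_rows --commands '[{"dx": 0.1, "dy": -0.03, "dz": -0.75, "wx": 0, "wy": 0, "wz": 0, "hand": -1}, {"dx": 0, "dy": 0, "dz": -0.75, "wx": 0, "wy": 0, "wz": 0, "hand": -1}, {"dx": 0, "dy": 0, "dz": -0.75, "wx": 0, "wy": 0, "wz": 0, "hand": -1}, {"dx": 0, "dy": 0, "dz": -0.75, "wx": 0, "wy": 0, "wz": 0, "hand": -1}, {"dx": 0, "dy": 0, "dz": -0.75, "wx": 0, "wy": 0, "wz": 0, "hand": -1}, {"dx": 0, "dy": 0, "dz": -0.75, "wx": 0, "wy": 0, "wz": 0, "hand": -1}, {"dx": 0, "dy": 0, "dz": -0.75, "wx": 0, "wy": 0, "wz": 0, "hand": -1}, {"dx": 0, "dy": 0, "dz": -0.75, "wx": 0, "wy": 0, "wz": 0, "hand": -1}, {"dx": 0, "dy": 0, "dz": 0, "wx": 0, "wy": 0, "wz": 0, "hand": 1}, {"dx": 0, "dy": 0, "dz": 0, "wx": 0, "wy": 0, "wz": 0, "hand": 1}]'

```text
time: 31.53
eef_pos: [0.474, -0.1025, 0.083]
tcp_rot: [-180.0, -0.0, 95.9]
wrist_force: [0.9, 0.7, 0.5]
finger_gap: 0.0801
finger_force: 0.0
```

Emit:
send_rows --commands '[{"dx": 0, "dy": 0, "dz": 0, "wx": 0, "wy": 0, "wz": 0, "hand": 1}, {"dx": 0, "dy": 0, "dz": 0, "wx": 0, "wy": 0, "wz": 0, "hand": 1}, {"dx": 0, "dy": 0, "dz": 0, "wx": 0, "wy": 0, "wz": 0, "hand": 1}, {"dx": 0, "dy": 0, "dz": 0, "wx": 0, "wy": 0, "wz": 0, "hand": 1}, {"dx": 0, "dy": 0, "dz": 0, "wx": 0, "wy": 0, "wz": 0, "hand": 1}, {"dx": 0, "dy": 0, "dz": 0, "wx": 0, "wy": 0, "wz": 0, "hand": 1}, {"dx": 0, "dy": 0, "dz": 0, "wx": 0, "wy": 0, "wz": 0, "hand": 1}, {"dx": 0, "dy": 0, "dz": 0, "wx": 0, "wy": 0, "wz": 0, "hand": 1}, {"dx": 0, "dy": 0, "dz": 0, "wx": 0, "wy": 0, "wz": 0, "hand": 1}, {"dx": 0, "dy": 0, "dz": 0, "wx": 0, "wy": 0, "wz": 0, "hand": 1}]'

```text
time: 32.37
eef_pos: [0.4732, -0.1023, 0.0838]
tcp_rot: [-180.0, 0.0, 95.9]
wrist_force: [-2.0, -0.8, 5.6]
finger_gap: 0.0454
finger_force: 25.0
```

Emit:
send_rows --commands '[{"dx": 0, "dy": 0, "dz": 1, "wx": 0, "wy": 0, "wz": 0, "hand": 1}, {"dx": 0, "dy": 0, "dz": 1, "wx": 0, "wy": 0, "wz": 0, "hand": 1}, {"dx": 0, "dy": 0, "dz": 1, "wx": 0, "wy": 0, "wz": 0, "hand": 1}, {"dx": 0, "dy": 0, "dz": 1, "wx": 0, "wy": 0, "wz": 0, "hand": 1}, {"dx": 0, "dy": 0, "dz": 1, "wx": 0, "wy": 0, "wz": 0, "hand": 1}, {"dx": 0, "dy": 0, "dz": 1, "wx": 0, "wy": 0, "wz": 0, "hand": 1}, {"dx": 0.869, "dy": -0.131, "dz": 0, "wx": 0, "wy": 0, "wz": -0.312, "hand": 1}, {"dx": 0.869, "dy": -0.131, "dz": 0, "wx": 0, "wy": 0, "wz": -0.312, "hand": 1}, {"dx": 0.869, "dy": -0.131, "dz": 0, "wx": 0, "wy": 0, "wz": -0.312, "hand": 1}, {"dx": 0.869, "dy": -0.131, "dz": 0, "wx": 0, "wy": 0, "wz": -0.312, "hand": 1}]'

```text
time: 33.2
eef_pos: [0.5437, -0.1128, 0.2033]
tcp_rot: [180.0, -0.0, 90.1]
wrist_force: [0.2, -0.1, -1.1]
finger_gap: 0.0455
finger_force: 25.0
```

Emit:
send_rows --commands '[{"dx": 0.869, "dy": -0.131, "dz": 0, "wx": 0, "wy": 0, "wz": -0.312, "hand": 1}, {"dx": 0.869, "dy": -0.131, "dz": 0, "wx": 0, "wy": 0, "wz": -0.312, "hand": 1}, {"dx": 0.869, "dy": -0.131, "dz": 0, "wx": 0, "wy": 0, "wz": -0.312, "hand": 1}, {"dx": 0, "dy": 0, "dz": 0, "wx": 0, "wy": 0, "wz": 0, "hand": 1}, {"dx": 0, "dy": 0, "dz": -0.5, "wx": 0, "wy": 0, "wz": 0, "hand": 1}, {"dx": 0, "dy": 0, "dz": -0.5, "wx": 0, "wy": 0, "wz": 0, "hand": 1}, {"dx": 0, "dy": 0, "dz": -0.5, "wx": 0, "wy": 0, "wz": 0, "hand": 1}, {"dx": 0, "dy": 0, "dz": 0, "wx": 0, "wy": 0, "wz": 0, "hand": 1}, {"dx": 0, "dy": 0, "dz": 0, "wx": 0, "wy": 0, "wz": 0, "hand": 1}, {"dx": 0, "dy": 0, "dz": 0, "wx": 0, "wy": 0, "wz": 0, "hand": 1}]'

```text
time: 34.03
eef_pos: [0.5949, -0.1205, 0.1734]
tcp_rot: [-180.0, -0.0, 85.9]
wrist_force: [0.4, 0.6, -0.1]
finger_gap: 0.0453
finger_force: 25.0
```

```bash
python3 look.py w7
```

```text
34.0333 [ 0.5949 -0.1205  0.1734] [-179.9907   -0.0061   85.9121] -10.144543423556064 0.045340226468619814
0.7 [318.6 243.9] table [ 0.5933 -0.156 ] ledge [ 0.5948 -0.1304]
3560 [268, 234, 99, 47] [316.5 260.6] table [ 0.592  -0.1493] ledge [ 0.5942 -0.1201]
2182 [279, 313, 77, 30] [316.6 327.7] table [ 0.588 -0.206] ledge [ 0.5913 -0.1614]
```

Emit:
send_rows --commands '[{"dx": 0, "dy": 0, "dz": -0.5, "wx": 0, "wy": 0, "wz": 0, "hand": 1}, {"dx": 0, "dy": 0, "dz": -0.5, "wx": 0, "wy": 0, "wz": 0, "hand": 1}, {"dx": 0, "dy": 0, "dz": -0.5, "wx": 0, "wy": 0, "wz": 0, "hand": 1}, {"dx": 0, "dy": 0, "dz": 0, "wx": 0, "wy": 0, "wz": 0, "hand": 1}, {"dx": 0, "dy": 0, "dz": 0, "wx": 0, "wy": 0, "wz": 0, "hand": -1}, {"dx": 0, "dy": 0, "dz": 0, "wx": 0, "wy": 0, "wz": 0, "hand": -1}, {"dx": 0, "dy": 0, "dz": 0, "wx": 0, "wy": 0, "wz": 0, "hand": -1}, {"dx": 0, "dy": 0, "dz": 0, "wx": 0, "wy": 0, "wz": 0, "hand": -1}, {"dx": 0, "dy": 0, "dz": 0, "wx": 0, "wy": 0, "wz": 0, "hand": -1}, {"dx": 0, "dy": 0, "dz": 0, "wx": 0, "wy": 0, "wz": 0, "hand": -1}]'

```text
time: 34.97
eef_pos: [0.5952, -0.1206, 0.1436]
tcp_rot: [180.0, -0.0, 85.9]
wrist_force: [0.2, 0.2, 0.6]
finger_gap: 0.0775
finger_force: 0.0
```

Emit:
send_rows --commands '[{"dx": 0, "dy": 0, "dz": 0.8, "wx": 0, "wy": 0, "wz": 0, "hand": -1}, {"dx": 0, "dy": 0, "dz": 1, "wx": 0, "wy": 0, "wz": 0, "hand": -1}, {"dx": 0, "dy": 0, "dz": 1, "wx": 0, "wy": 0, "wz": 0, "hand": -1}, {"dx": 0, "dy": 0, "dz": 1, "wx": 0, "wy": 0, "wz": 0, "hand": -1}, {"dx": 0, "dy": 0, "dz": 1, "wx": 0, "wy": 0, "wz": 0, "hand": -1}, {"dx": 0, "dy": 0, "dz": 1, "wx": 0, "wy": 0, "wz": 0, "hand": -1}, {"dx": -0.321, "dy": 0.98, "dz": 0, "wx": 0, "wy": 0, "wz": 0.861, "hand": -1}, {"dx": -0.321, "dy": 0.98, "dz": 0, "wx": 0, "wy": 0, "wz": 0.861, "hand": -1}, {"dx": -0.321, "dy": 0.98, "dz": 0, "wx": 0, "wy": 0, "wz": 0.861, "hand": -1}, {"dx": -0.321, "dy": 0.98, "dz": 0, "wx": 0, "wy": 0, "wz": 0.861, "hand": -1}]'

```text
time: 35.8
eef_pos: [0.5691, -0.0414, 0.2597]
tcp_rot: [180.0, 0.0, 101.9]
wrist_force: [-0.4, -0.3, -0.7]
finger_gap: 0.087
finger_force: 0.0
```

Emit:
send_rows --commands '[{"dx": -0.321, "dy": 0.98, "dz": 0, "wx": 0, "wy": 0, "wz": 0.861, "hand": -1}, {"dx": -0.321, "dy": 0.98, "dz": 0, "wx": 0, "wy": 0, "wz": 0.861, "hand": -1}, {"dx": -0.321, "dy": 0.98, "dz": 0, "wx": 0, "wy": 0, "wz": 0.861, "hand": -1}, {"dx": -0.321, "dy": 0.98, "dz": 0, "wx": 0, "wy": 0, "wz": 0.861, "hand": -1}, {"dx": -0.321, "dy": 0.98, "dz": 0, "wx": 0, "wy": 0, "wz": 0.861, "hand": -1}, {"dx": -0.321, "dy": 0.98, "dz": 0, "wx": 0, "wy": 0, "wz": 0.861, "hand": -1}, {"dx": -0.321, "dy": 0.98, "dz": 0, "wx": 0, "wy": 0, "wz": 0.861, "hand": -1}, {"dx": -0.321, "dy": 0.98, "dz": 0, "wx": 0, "wy": 0, "wz": 0.861, "hand": -1}, {"dx": -0.321, "dy": 0.98, "dz": 0, "wx": 0, "wy": 0, "wz": 0.861, "hand": -1}, {"dx": -0.321, "dy": 0.98, "dz": 0, "wx": 0, "wy": 0, "wz": 0.861, "hand": -1}]'

```text
time: 36.63
eef_pos: [0.5046, 0.1557, 0.2595]
tcp_rot: [180.0, 0.0, 141.5]
wrist_force: [-0.2, 0.7, -0.0]
finger_gap: 0.087
finger_force: 0.0
```

Emit:
send_rows --commands '[{"dx": -0.321, "dy": 0.98, "dz": 0, "wx": 0, "wy": 0, "wz": 0.861, "hand": -1}, {"dx": -0.321, "dy": 0.98, "dz": 0, "wx": 0, "wy": 0, "wz": 0.861, "hand": -1}, {"dx": -0.321, "dy": 0.98, "dz": 0, "wx": 0, "wy": 0, "wz": 0.861, "hand": -1}, {"dx": -0.321, "dy": 0.98, "dz": 0, "wx": 0, "wy": 0, "wz": 0.861, "hand": -1}, {"dx": -0.321, "dy": 0.98, "dz": 0, "wx": 0, "wy": 0, "wz": 0.861, "hand": -1}, {"dx": 0, "dy": 0, "dz": 0, "wx": 0, "wy": 0, "wz": 0, "hand": -1}, {"dx": 0, "dy": 0, "dz": 0, "wx": 0, "wy": 0, "wz": 0, "hand": -1}, {"dx": 0, "dy": 0, "dz": 0, "wx": 0, "wy": 0, "wz": 0, "hand": -1}, {"dx": 0, "dy": 0, "dz": 0, "wx": 0, "wy": 0, "wz": 0, "hand": -1}, {"dx": 0, "dy": 0, "dz": 0, "wx": 0, "wy": 0, "wz": 0, "hand": -1}]'

```text
time: 37.47
eef_pos: [0.4736, 0.2509, 0.2593]
tcp_rot: [-180.0, 0.0, 160.8]
wrist_force: [0.4, -1.0, 0.2]
finger_gap: 0.087
finger_force: 0.0
```

```bash
python3 look.py w8
```

```text
37.4667 [0.4736 0.2509 0.2593] [-179.9696    0.0113  160.7967] 19.431636669647098 0.08695816845719476
0.57 [314.2 186.6] table [0.4778 0.2467] ledge [0.4645 0.2519]
1618 [292, 172, 45, 46] [314.1 194.5] table [0.4749 0.2481] ledge [0.4601 0.2537]
```

View pics/w8.png

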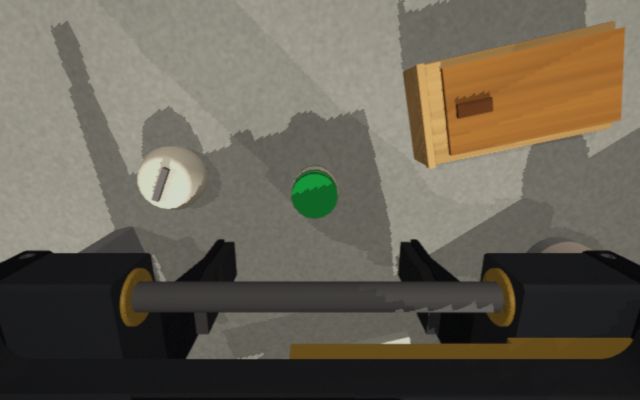

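The last jar at (314,194) is between the fingers. The timer at (172,178) and the cell box at the upper right are clear.

Emit:
send_rows --commands '[{"dx": 0.06, "dy": -0.15, "dz": -0.88, "wx": 0, "wy": 0, "wz": 0, "hand": -1}, {"dx": 0, "dy": 0, "dz": -0.88, "wx": 0, "wy": 0, "wz": 0, "hand": -1}, {"dx": 0, "dy": 0, "dz": -0.88, "wx": 0, "wy": 0, "wz": 0, "hand": -1}, {"dx": 0, "dy": 0, "dz": -0.88, "wx": 0, "wy": 0, "wz": 0, "hand": -1}, {"dx": 0, "dy": 0, "dz": -0.88, "wx": 0, "wy": 0, "wz": 0, "hand": -1}, {"dx": 0, "dy": 0, "dz": -0.88, "wx": 0, "wy": 0, "wz": 0, "hand": -1}, {"dx": 0, "dy": 0, "dz": -0.88, "wx": 0, "wy": 0, "wz": 0, "hand": -1}, {"dx": 0, "dy": 0, "dz": -0.88, "wx": 0, "wy": 0, "wz": 0, "hand": -1}, {"dx": 0, "dy": 0, "dz": -0.88, "wx": 0, "wy": 0, "wz": 0, "hand": -1}, {"dx": 0, "dy": 0, "dz": -0.88, "wx": 0, "wy": 0, "wz": 0, "hand": -1}]'

```text
time: 38.4
eef_pos: [0.4748, 0.2484, 0.0827]
tcp_rot: [180.0, 0.0, 160.8]
wrist_force: [0.9, -0.4, -0.3]
finger_gap: 0.087
finger_force: 0.0
```

Emit:
send_rows --commands '[{"dx": 0, "dy": 0, "dz": 0, "wx": 0, "wy": 0, "wz": 0, "hand": -1}, {"dx": 0, "dy": 0, "dz": 0, "wx": 0, "wy": 0, "wz": 0, "hand": 1}, {"dx": 0, "dy": 0, "dz": 0, "wx": 0, "wy": 0, "wz": 0, "hand": 1}, {"dx": 0, "dy": 0, "dz": 0, "wx": 0, "wy": 0, "wz": 0, "hand": 1}, {"dx": 0, "dy": 0, "dz": 0, "wx": 0, "wy": 0, "wz": 0, "hand": 1}, {"dx": 0, "dy": 0, "dz": 0, "wx": 0, "wy": 0, "wz": 0, "hand": 1}, {"dx": 0, "dy": 0, "dz": 0, "wx": 0, "wy": 0, "wz": 0, "hand": 1}, {"dx": 0, "dy": 0, "dz": 0, "wx": 0, "wy": 0, "wz": 0, "hand": 1}, {"dx": 0, "dy": 0, "dz": 0, "wx": 0, "wy": 0, "wz": 0, "hand": 1}, {"dx": 0, "dy": 0, "dz": 0, "wx": 0, "wy": 0, "wz": 0, "hand": 1}]'

```text
time: 39.23
eef_pos: [0.4744, 0.2488, 0.0837]
tcp_rot: [-180.0, 0.0, 160.9]
wrist_force: [-0.7, -1.3, 3.3]
finger_gap: 0.0456
finger_force: 25.0
```

Emit:
send_rows --commands '[{"dx": 0, "dy": 0, "dz": 0, "wx": 0, "wy": 0, "wz": 0, "hand": 1}, {"dx": 0, "dy": 0, "dz": 0, "wx": 0, "wy": 0, "wz": 0, "hand": 1}, {"dx": 0, "dy": 0, "dz": 0, "wx": 0, "wy": 0, "wz": 0, "hand": 1}, {"dx": 0, "dy": 0, "dz": 1, "wx": 0, "wy": 0, "wz": 0, "hand": 1}, {"dx": 0, "dy": 0, "dz": 1, "wx": 0, "wy": 0, "wz": 0, "hand": 1}, {"dx": 0, "dy": 0, "dz": 1, "wx": 0, "wy": 0, "wz": 0, "hand": 1}, {"dx": 0, "dy": 0, "dz": 1, "wx": 0, "wy": 0, "wz": 0, "hand": 1}, {"dx": 0, "dy": 0, "dz": 1, "wx": 0, "wy": 0, "wz": 0, "hand": 1}, {"dx": 0, "dy": 0, "dz": 1, "wx": 0, "wy": 0, "wz": 0, "hand": 1}, {"dx": 0, "dy": 0, "dz": 1, "wx": 0, "wy": 0, "wz": 0, "hand": 1}]'

```text
time: 40.07
eef_pos: [0.474, 0.2488, 0.2238]
tcp_rot: [180.0, -0.1, 160.9]
wrist_force: [0.5, 0.9, -1.5]
finger_gap: 0.0456
finger_force: 25.0
```

Emit:
send_rows --commands '[{"dx": 0, "dy": 0, "dz": 0.87, "wx": 0, "wy": 0, "wz": 0, "hand": 1}, {"dx": 0, "dy": 0, "dz": 0.87, "wx": 0, "wy": 0, "wz": 0, "hand": 1}, {"dx": 0, "dy": 0, "dz": 0.87, "wx": 0, "wy": 0, "wz": 0, "hand": 1}, {"dx": 0.368, "dy": -0.934, "dz": 0, "wx": 0, "wy": 0, "wz": -0.962, "hand": 1}, {"dx": 0.368, "dy": -0.934, "dz": 0, "wx": 0, "wy": 0, "wz": -0.962, "hand": 1}, {"dx": 0.368, "dy": -0.934, "dz": 0, "wx": 0, "wy": 0, "wz": -0.962, "hand": 1}, {"dx": 0.368, "dy": -0.934, "dz": 0, "wx": 0, "wy": 0, "wz": -0.962, "hand": 1}, {"dx": 0.368, "dy": -0.934, "dz": 0, "wx": 0, "wy": 0, "wz": -0.962, "hand": 1}, {"dx": 0.368, "dy": -0.934, "dz": 0, "wx": 0, "wy": 0, "wz": -0.962, "hand": 1}, {"dx": 0.368, "dy": -0.934, "dz": 0, "wx": 0, "wy": 0, "wz": -0.962, "hand": 1}]'

```text
time: 40.9
eef_pos: [0.5258, 0.1172, 0.275]
tcp_rot: [-180.0, -0.0, 129.8]
wrist_force: [0.2, 0.1, -1.6]
finger_gap: 0.0453
finger_force: 25.0
```

Emit:
send_rows --commands '[{"dx": 0.368, "dy": -0.934, "dz": 0, "wx": 0, "wy": 0, "wz": -0.962, "hand": 1}, {"dx": 0.368, "dy": -0.934, "dz": 0, "wx": 0, "wy": 0, "wz": -0.962, "hand": 1}, {"dx": 0.368, "dy": -0.934, "dz": 0, "wx": 0, "wy": 0, "wz": -0.962, "hand": 1}, {"dx": 0.368, "dy": -0.934, "dz": 0, "wx": 0, "wy": 0, "wz": -0.962, "hand": 1}, {"dx": 0.368, "dy": -0.934, "dz": 0, "wx": 0, "wy": 0, "wz": -0.962, "hand": 1}, {"dx": 0.368, "dy": -0.934, "dz": 0, "wx": 0, "wy": 0, "wz": -0.962, "hand": 1}, {"dx": 0.368, "dy": -0.934, "dz": 0, "wx": 0, "wy": 0, "wz": -0.962, "hand": 1}, {"dx": 0.368, "dy": -0.934, "dz": 0, "wx": 0, "wy": 0, "wz": -0.962, "hand": 1}, {"dx": 0.368, "dy": -0.934, "dz": 0, "wx": 0, "wy": 0, "wz": -0.962, "hand": 1}, {"dx": 0.368, "dy": -0.934, "dz": 0, "wx": 0, "wy": 0, "wz": -0.962, "hand": 1}]'

```text
time: 41.73
eef_pos: [0.5995, -0.0694, 0.2747]
tcp_rot: [-179.9, -0.0, 85.7]
wrist_force: [1.0, 1.0, -1.1]
finger_gap: 0.0456
finger_force: 25.0
```

```bash
python3 look.py w9
```

```text
41.7333 [ 0.5995 -0.0694  0.2747] [-179.95     -0.0219   85.7401] -12.429423213898298 0.04560651144310911
0.9 [315.4 256.2] table [ 0.5898 -0.1638] ledge [ 0.5923 -0.1356]
0.64 [314.8 326.8] table [ 0.5815 -0.2628] ledge [ 0.5854 -0.2185]
2777 [270, 241, 95, 40] [315.9 263.9] table [ 0.5915 -0.1512] ledge [ 0.5941 -0.1213]
1737 [274, 313, 87, 30] [316.2 324.8] table [ 0.5863 -0.2264] ledge [ 0.5897 -0.1825]
```

View pics/w9.png

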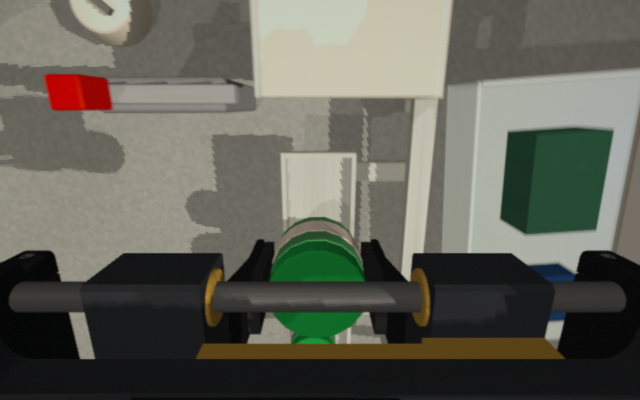

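The held jar is in the fingers over the empty end of the tray at (318,180), with the lock and hood clear.

Emit:
send_rows --commands '[{"dx": -0.03, "dy": 0, "dz": -0.84, "wx": 0, "wy": 0, "wz": 0, "hand": 1}, {"dx": 0, "dy": 0, "dz": -0.84, "wx": 0, "wy": 0, "wz": 0, "hand": 1}, {"dx": 0, "dy": 0, "dz": -0.84, "wx": 0, "wy": 0, "wz": 0, "hand": 1}, {"dx": 0, "dy": 0, "dz": -0.84, "wx": 0, "wy": 0, "wz": 0, "hand": 1}, {"dx": 0, "dy": 0, "dz": -0.84, "wx": 0, "wy": 0, "wz": 0, "hand": 1}, {"dx": 0, "dy": 0, "dz": -0.84, "wx": 0, "wy": 0, "wz": 0, "hand": 1}, {"dx": 0, "dy": 0, "dz": -0.5, "wx": 0, "wy": 0, "wz": 0, "hand": 1}, {"dx": 0, "dy": 0, "dz": -0.5, "wx": 0, "wy": 0, "wz": 0, "hand": 1}, {"dx": 0, "dy": 0, "dz": -0.5, "wx": 0, "wy": 0, "wz": 0, "hand": 1}, {"dx": 0, "dy": 0, "dz": 0, "wx": 0, "wy": 0, "wz": 0, "hand": 1}]'

```text
time: 42.67
eef_pos: [0.5987, -0.0684, 0.1437]
tcp_rot: [-179.9, -0.0, 86.0]
wrist_force: [0.4, -0.8, -1.5]
finger_gap: 0.045
finger_force: 25.0
```

Emit:
send_rows --commands '[{"dx": 0, "dy": 0, "dz": 0, "wx": 0, "wy": 0, "wz": 0, "hand": 1}, {"dx": 0, "dy": 0, "dz": 0, "wx": 0, "wy": 0, "wz": 0, "hand": -1}, {"dx": 0, "dy": 0, "dz": 0, "wx": 0, "wy": 0, "wz": 0, "hand": -1}, {"dx": 0, "dy": 0, "dz": 0, "wx": 0, "wy": 0, "wz": 0, "hand": -1}, {"dx": 0, "dy": 0, "dz": 0, "wx": 0, "wy": 0, "wz": 0, "hand": -1}, {"dx": 0, "dy": 0, "dz": 0, "wx": 0, "wy": 0, "wz": 0, "hand": -1}, {"dx": 0, "dy": 0, "dz": 0, "wx": 0, "wy": 0, "wz": 0, "hand": -1}, {"dx": 0, "dy": 0, "dz": 0.5, "wx": 0, "wy": 0, "wz": 0, "hand": -1}, {"dx": 0, "dy": 0, "dz": 1, "wx": 0, "wy": 0, "wz": 0, "hand": -1}, {"dx": 0, "dy": 0, "dz": 1, "wx": 0, "wy": 0, "wz": 0, "hand": -1}]'

```text
time: 43.5
eef_pos: [0.5985, -0.0686, 0.1954]
tcp_rot: [-179.9, -0.0, 85.9]
wrist_force: [0.6, -0.7, 0.4]
finger_gap: 0.0862
finger_force: 0.0
```

Emit:
send_rows --commands '[{"dx": 0, "dy": 0, "dz": 1, "wx": 0, "wy": 0, "wz": 0, "hand": -1}, {"dx": 0, "dy": 0, "dz": 1, "wx": 0, "wy": 0, "wz": 0, "hand": -1}, {"dx": 0, "dy": 0, "dz": 1, "wx": 0, "wy": 0, "wz": 0, "hand": -1}, {"dx": 0, "dy": 0, "dz": 1, "wx": 0, "wy": 0, "wz": 0, "hand": -1}, {"dx": 0, "dy": 0, "dz": 1, "wx": 0, "wy": 0, "wz": 0, "hand": -1}, {"dx": 0, "dy": 0, "dz": 0, "wx": 0, "wy": 0, "wz": -0.982, "hand": -1}, {"dx": 0, "dy": 0, "dz": 0, "wx": 0, "wy": 0, "wz": -0.982, "hand": -1}, {"dx": 0, "dy": 0, "dz": 0, "wx": 0, "wy": 0, "wz": -0.982, "hand": -1}, {"dx": 0, "dy": 0, "dz": 0, "wx": 0, "wy": 0, "wz": -0.982, "hand": -1}, {"dx": 0, "dy": 0, "dz": 0, "wx": 0, "wy": 0, "wz": -0.982, "hand": -1}]'

```text
time: 44.33
eef_pos: [0.5988, -0.0686, 0.2958]
tcp_rot: [180.0, -0.0, 63.2]
wrist_force: [-0.4, -0.5, -0.4]
finger_gap: 0.0871
finger_force: 0.0
```

Emit:
send_rows --commands '[{"dx": -0.25, "dy": 0, "dz": 0, "wx": 0, "wy": 0, "wz": -0.982, "hand": -1}, {"dx": -0.25, "dy": 0, "dz": 0, "wx": 0, "wy": 0, "wz": -0.982, "hand": -1}, {"dx": -0.25, "dy": 0, "dz": 0, "wx": 0, "wy": 0, "wz": -0.982, "hand": -1}, {"dx": -0.25, "dy": 0, "dz": 0, "wx": 0, "wy": 0, "wz": -0.982, "hand": -1}, {"dx": -0.25, "dy": 0, "dz": 0, "wx": 0, "wy": 0, "wz": -0.982, "hand": -1}, {"dx": -0.25, "dy": 0, "dz": 0, "wx": 0, "wy": 0, "wz": -0.982, "hand": -1}, {"dx": -0.25, "dy": 0, "dz": 0, "wx": 0, "wy": 0, "wz": -0.982, "hand": -1}, {"dx": -0.25, "dy": 0, "dz": 0, "wx": 0, "wy": 0, "wz": -0.982, "hand": -1}, {"dx": -0.25, "dy": 0, "dz": 0, "wx": 0, "wy": 0, "wz": -0.982, "hand": -1}, {"dx": -0.25, "dy": 0, "dz": 0, "wx": 0, "wy": 0, "wz": -0.982, "hand": -1}]'

```text
time: 45.17
eef_pos: [0.5486, -0.0685, 0.2957]
tcp_rot: [180.0, -0.0, 18.2]
wrist_force: [0.8, 0.0, 0.1]
finger_gap: 0.0871
finger_force: 0.0
```

Emit:
send_rows --commands '[{"dx": 0, "dy": 0, "dz": 0, "wx": 0, "wy": 0, "wz": -0.982, "hand": -1}, {"dx": 0, "dy": 0, "dz": 0, "wx": 0, "wy": 0, "wz": -0.982, "hand": -1}, {"dx": 0, "dy": 0, "dz": 0, "wx": 0, "wy": 0, "wz": -0.982, "hand": -1}, {"dx": 0, "dy": 0, "dz": 0, "wx": 0, "wy": 0, "wz": -0.982, "hand": -1}, {"dx": 0, "dy": 0, "dz": 0, "wx": 0, "wy": 0, "wz": -0.982, "hand": -1}, {"dx": 0, "dy": 0, "dz": 0, "wx": 0, "wy": 0, "wz": 0, "hand": -1}, {"dx": 0, "dy": 0, "dz": 0, "wx": 0, "wy": 0, "wz": 0, "hand": -1}, {"dx": 0, "dy": 0, "dz": 0, "wx": 0, "wy": 0, "wz": 0, "hand": -1}, {"dx": 0, "dy": 0, "dz": 0, "wx": 0, "wy": 0, "wz": 0, "hand": -1}, {"dx": 0, "dy": 0, "dz": 0, "wx": 0, "wy": 0, "wz": 0, "hand": -1}]'

```text
time: 46.0
eef_pos: [0.5489, -0.0687, 0.295]
tcp_rot: [-180.0, -0.0, -4.0]
wrist_force: [0.3, -0.2, 0.2]
finger_gap: 0.0872
finger_force: 0.0
```

```bash
python3 look.py w10
```

```text
46.0 [ 0.5489 -0.0687  0.295 ] [-179.9993   -0.0046   -4.0477] -94.90386971276979 0.08721926265481995
0.96 [466.3 140.4] table [ 0.5764 -0.2416] ledge [ 0.5841 -0.2156]
0.86 [420.7 136.2] table [ 0.5848 -0.1893] ledge [ 0.5912 -0.1714]
0.85 [315.7 138.1] table [ 0.5911 -0.0693] ledge [ 0.5965 -0.07  ]
0.7 [366.2 133.9] table [ 0.5918 -0.1272] ledge [ 0.5971 -0.1189]
2109 [292, 114, 51, 53] [316.7 140.2] table [ 0.5932 -0.0707] ledge [ 0.5989 -0.0712]
2174 [348, 115, 53, 53] [373.6 140.6] table [ 0.5887 -0.1281] ledge [ 0.5952 -0.1186]
4596 [408, 115, 109, 57] [462.1 142.5] table [ 0.5805 -0.2176] ledge [ 0.5885 -0.1923]
```

View pics/w10.png

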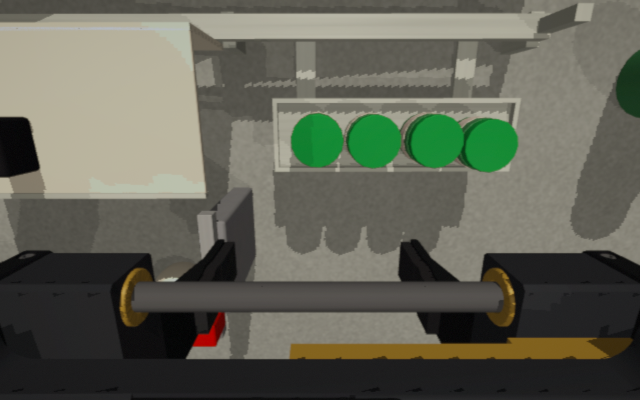

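All four jars are in the tray, at lids (317,140), (374,140), (434,140) and (489,145). The right-hand one looks shifted or tilted against its neighbour, so I'll zoom in.

```bash
python3 - <<'E'
from h import *
np.set_printoptions(precision=4,suppress=True)
w=cv2.imread('pics/w10.png')[90:185,260:530]; a=cv2.resize(w,(780,274),interpolation=cv2.INTER_CUBIC)
c=cam('scene');b=c['im'][150:240,230:350]; s=cam('side');d=s['im'][200:290,290:410]
b=np.hstack([cv2.resize(q,(390,292),interpolation=cv2.INTER_CUBIC) for q in(b,d)])
cv2.imwrite('pics/crop2.png',np.vstack([a,b]))
E
```

```text
(no output)
```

View pics/crop2.png

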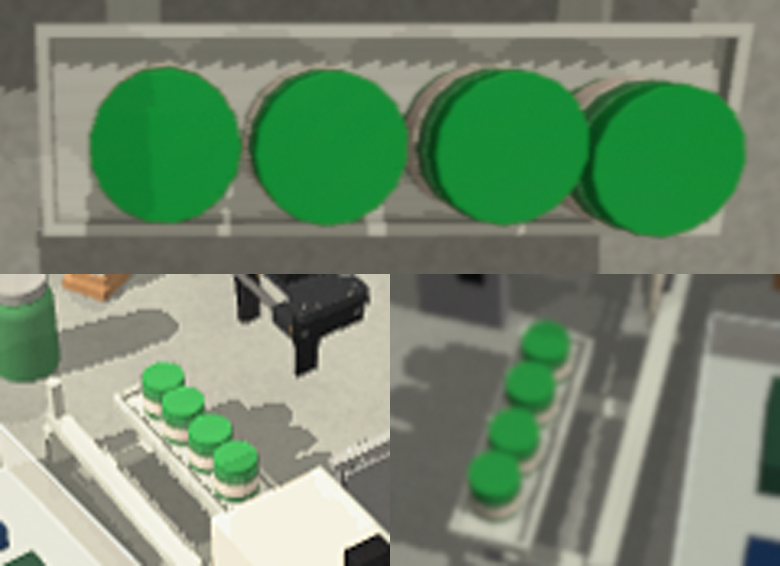

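```bash
python3 - <<'E'
from h import *
np.set_printoptions(precision=4,suppress=True)
c=cam('wrist'); O=np.array([.5935,-.1465]);a=np.radians(-4.07);ax=np.array([np.cos(a),np.sin(a)]);ay=np.array([-np.sin(a),np.cos(a)])
for n,x0,x1,y0,y1 in(('D',90,240,67,223),('C',252,407,69,224),('B',437,588,68,224),('A',589,745,80,237)):
    p=atz(c,((x0+x1)/2/2.889+260,(y0+y1)/2/2.884+90),.106)[:2]-O; print(n,p+O,'rack',p@ax,p@ay)
S=cam('scene');T=cam('side')
for d in lids(S,.106,30)+lids(T,.106,30): p=d[3][:2]-O;print(d[:3],'rack',p@ax,p@ay)
E
```

```text
D [ 0.5988 -0.0716] rack -2.182457205437277e-05 0.075042371470509
C [ 0.595 -0.119] rack -0.0004443498802545755 0.027543976507185926
B [ 0.5914 -0.1717] rack -0.00029544541698756435 -0.025264224423807644
A [ 0.5846 -0.2164] rack -0.003869589665182662 -0.07036933227201506
(np.int32(578), [315, 216, 29, 54], array([329.4, 243.1])) rack 0.001360839696660909 -0.012913892597934786
```

All the jars are upright on the floor. The end one was nudged only about 9 mm and sits within tolerance at rack x -4 mm, y -70 mm. Next I close the hood.

Emit:
send_rows --commands '[{"dx": 0.273, "dy": 0.919, "dz": 0, "wx": 0, "wy": 0, "wz": 0, "hand": -1}, {"dx": 0.273, "dy": 0.919, "dz": 0, "wx": 0, "wy": 0, "wz": 0, "hand": -1}, {"dx": 0.273, "dy": 0.919, "dz": 0, "wx": 0, "wy": 0, "wz": 0, "hand": -1}, {"dx": 0.273, "dy": 0.919, "dz": 0, "wx": 0, "wy": 0, "wz": 0, "hand": -1}, {"dx": 0.273, "dy": 0.919, "dz": 0, "wx": 0, "wy": 0, "wz": 0, "hand": -1}, {"dx": 0.273, "dy": 0.919, "dz": 0, "wx": 0, "wy": 0, "wz": 0, "hand": -1}, {"dx": 0.273, "dy": 0.919, "dz": 0, "wx": 0, "wy": 0, "wz": 0, "hand": -1}, {"dx": 0.273, "dy": 0.919, "dz": 0, "wx": 0, "wy": 0, "wz": 0, "hand": -1}, {"dx": 0.273, "dy": 0.919, "dz": 0, "wx": 0, "wy": 0, "wz": 0, "hand": -1}, {"dx": 0.273, "dy": 0.919, "dz": 0, "wx": 0, "wy": 0, "wz": 0, "hand": -1}]' --newtons 20

```text
time: 47.18
eef_pos: [0.6037, 0.116, 0.2948]
tcp_rot: [180.0, 0.0, -4.1]
wrist_force: [0.1, -0.0, 0.1]
finger_gap: 0.0873
finger_force: 0.0
```

Emit:
send_rows --commands '[{"dx": 0.273, "dy": 0.919, "dz": 0, "wx": 0, "wy": 0, "wz": 0, "hand": -1}, {"dx": 0.273, "dy": 0.919, "dz": 0, "wx": 0, "wy": 0, "wz": 0, "hand": -1}, {"dx": 0, "dy": 0, "dz": -0.84, "wx": 0, "wy": 0, "wz": 0, "hand": -1}, {"dx": 0, "dy": 0, "dz": -0.84, "wx": 0, "wy": 0, "wz": 0, "hand": -1}, {"dx": 0, "dy": 0, "dz": -0.84, "wx": 0, "wy": 0, "wz": 0, "hand": -1}, {"dx": 0, "dy": 0, "dz": -0.84, "wx": 0, "wy": 0, "wz": 0, "hand": -1}, {"dx": 0, "dy": 0, "dz": -0.84, "wx": 0, "wy": 0, "wz": 0, "hand": -1}, {"dx": 0, "dy": 0, "dz": 0, "wx": 0, "wy": 0, "wz": 0, "hand": -1}, {"dx": 0, "dy": 0, "dz": 0, "wx": 0, "wy": 0, "wz": 0, "hand": 1}, {"dx": 0, "dy": 0, "dz": 0, "wx": 0, "wy": 0, "wz": 0, "hand": 1}]'

```text
time: 48.02
eef_pos: [0.615, 0.1521, 0.2118]
tcp_rot: [-180.0, -0.1, -4.1]
wrist_force: [0.1, 0.1, 0.7]
finger_gap: 0.0799
finger_force: 0.0
```

Emit:
send_rows --commands '[{"dx": 0, "dy": 0, "dz": 0, "wx": 0, "wy": 0, "wz": 0, "hand": 1}, {"dx": 0, "dy": 0, "dz": 0, "wx": 0, "wy": 0, "wz": 0, "hand": 1}, {"dx": 0, "dy": 0, "dz": 0, "wx": 0, "wy": 0, "wz": 0, "hand": 1}, {"dx": 0, "dy": 0, "dz": 0, "wx": 0, "wy": 0, "wz": 0, "hand": 1}, {"dx": 0, "dy": 0, "dz": 0, "wx": 0, "wy": 0, "wz": 0, "hand": 1}, {"dx": 0, "dy": 0, "dz": 0, "wx": 0, "wy": 0, "wz": 0, "hand": 1}, {"dx": 0, "dy": 0, "dz": 0, "wx": 0, "wy": 0, "wz": 0, "hand": 1}, {"dx": 0, "dy": 0, "dz": 0, "wx": 0, "wy": 0, "wz": 0, "hand": 1}, {"dx": 0, "dy": 0, "dz": 0, "wx": 0, "wy": 0, "wz": 0, "hand": 1}, {"dx": 0, "dy": 0, "dz": 0, "wx": 0, "wy": 0, "wz": 0, "hand": 1}]'

```text
time: 48.85
eef_pos: [0.6143, 0.1499, 0.2108]
tcp_rot: [179.8, 0.0, -4.2]
wrist_force: [-1.0, -5.1, 2.2]
finger_gap: 0.0238
finger_force: 20.0
```

Emit:
send_rows --commands '[{"dx": -0.05, "dy": -0.7, "dz": 0, "wx": 0, "wy": 0, "wz": 0, "hand": 1}, {"dx": -0.05, "dy": -0.7, "dz": 0, "wx": 0, "wy": 0, "wz": 0, "hand": 1}, {"dx": -0.05, "dy": -0.7, "dz": 0, "wx": 0, "wy": 0, "wz": 0, "hand": 1}, {"dx": -0.05, "dy": -0.7, "dz": 0, "wx": 0, "wy": 0, "wz": 0, "hand": 1}, {"dx": -0.05, "dy": -0.7, "dz": 0, "wx": 0, "wy": 0, "wz": 0, "hand": 1}, {"dx": -0.05, "dy": -0.7, "dz": 0, "wx": 0, "wy": 0, "wz": 0, "hand": 1}, {"dx": -0.05, "dy": -0.7, "dz": 0, "wx": 0, "wy": 0, "wz": 0, "hand": 1}, {"dx": -0.05, "dy": -0.7, "dz": 0, "wx": 0, "wy": 0, "wz": 0, "hand": 1}, {"dx": -0.05, "dy": -0.7, "dz": 0, "wx": 0, "wy": 0, "wz": 0, "hand": 1}, {"dx": -0.05, "dy": -0.7, "dz": 0, "wx": 0, "wy": 0, "wz": 0, "hand": 1}]'

```text
time: 49.68
eef_pos: [0.6044, 0.0104, 0.2109]
tcp_rot: [-180.0, -0.0, -4.1]
wrist_force: [2.1, 3.6, -2.0]
finger_gap: 0.024
finger_force: 20.0
```

Emit:
send_rows --commands '[{"dx": -0.05, "dy": -0.7, "dz": 0, "wx": 0, "wy": 0, "wz": 0, "hand": 1}, {"dx": -0.05, "dy": -0.7, "dz": 0, "wx": 0, "wy": 0, "wz": 0, "hand": 1}, {"dx": -0.05, "dy": -0.7, "dz": 0, "wx": 0, "wy": 0, "wz": 0, "hand": 1}, {"dx": -0.05, "dy": -0.7, "dz": 0, "wx": 0, "wy": 0, "wz": 0, "hand": 1}, {"dx": -0.05, "dy": -0.7, "dz": 0, "wx": 0, "wy": 0, "wz": 0, "hand": 1}, {"dx": -0.05, "dy": -0.7, "dz": 0, "wx": 0, "wy": 0, "wz": 0, "hand": 1}, {"dx": -0.05, "dy": -0.7, "dz": 0, "wx": 0, "wy": 0, "wz": 0, "hand": 1}, {"dx": -0.05, "dy": -0.7, "dz": 0, "wx": 0, "wy": 0, "wz": 0, "hand": 1}, {"dx": -0.05, "dy": -0.6, "dz": 0, "wx": 0, "wy": 0, "wz": 0, "hand": 1}, {"dx": -0.04, "dy": -0.5, "dz": 0, "wx": 0, "wy": 0, "wz": 0, "hand": 1}]'

```text
time: 50.52
eef_pos: [0.595, -0.1239, 0.2109]
tcp_rot: [180.0, -0.1, -4.1]
wrist_force: [5.4, 3.2, -5.1]
finger_gap: 0.0239
finger_force: 20.0
```

Emit:
send_rows --commands '[{"dx": -0.02, "dy": -0.25, "dz": 0, "wx": 0, "wy": 0, "wz": 0, "hand": 1}, {"dx": 0, "dy": -0.2, "dz": 0, "wx": 0, "wy": 0, "wz": 0, "hand": 1}, {"dx": 0, "dy": -0.1, "dz": 0, "wx": 0, "wy": 0, "wz": 0, "hand": 1}, {"dx": 0, "dy": 0, "dz": 0, "wx": 0, "wy": 0, "wz": 0, "hand": 1}, {"dx": 0, "dy": 0, "dz": 0, "wx": 0, "wy": 0, "wz": 0, "hand": 1}, {"dx": 0, "dy": 0, "dz": 0, "wx": 0, "wy": 0, "wz": 0, "hand": 1}, {"dx": 0, "dy": 0, "dz": 0, "wx": 0, "wy": 0, "wz": 0, "hand": 1}, {"dx": 0, "dy": 0, "dz": 0, "wx": 0, "wy": 0, "wz": 0, "hand": 1}, {"dx": 0, "dy": 0, "dz": 0, "wx": 0, "wy": 0, "wz": 0, "hand": 1}, {"dx": 0, "dy": 0, "dz": 0, "wx": 0, "wy": 0, "wz": 0, "hand": 1}]'

```text
time: 51.35
eef_pos: [0.5946, -0.1301, 0.2108]
tcp_rot: [-179.7, -0.0, -4.0]
wrist_force: [4.6, 9.0, -4.8]
finger_gap: 0.0238
finger_force: 20.0
```

Emit:
send_rows --commands '[{"dx": 0, "dy": 0.15, "dz": 0, "wx": 0, "wy": 0, "wz": 0, "hand": -1}, {"dx": 0, "dy": 0, "dz": 0, "wx": 0, "wy": 0, "wz": 0, "hand": -1}, {"dx": 0, "dy": 0, "dz": 0, "wx": 0, "wy": 0, "wz": 0, "hand": -1}, {"dx": 0, "dy": 0, "dz": 0, "wx": 0, "wy": 0, "wz": 0, "hand": -1}, {"dx": 0, "dy": 0, "dz": 0, "wx": 0, "wy": 0, "wz": 0, "hand": -1}, {"dx": 0, "dy": 0, "dz": 0, "wx": 0, "wy": 0, "wz": 0, "hand": -1}, {"dx": 0, "dy": 0, "dz": 1, "wx": 0, "wy": 0, "wz": 0, "hand": -1}, {"dx": 0, "dy": 0, "dz": 1, "wx": 0, "wy": 0, "wz": 0, "hand": -1}, {"dx": 0, "dy": 0, "dz": 1, "wx": 0, "wy": 0, "wz": 0, "hand": -1}, {"dx": 0, "dy": 0, "dz": 1, "wx": 0, "wy": 0, "wz": 0, "hand": -1}]'

```text
time: 52.18
eef_pos: [0.5939, -0.1304, 0.2917]
tcp_rot: [180.0, 0.0, -4.1]
wrist_force: [0.5, -0.5, 0.0]
finger_gap: 0.082
finger_force: 0.0
```

Emit:
send_rows --commands '[{"dx": -0.86, "dy": 0.98, "dz": 0, "wx": 0, "wy": 0, "wz": 0, "hand": -1}, {"dx": -0.86, "dy": 0.98, "dz": 0, "wx": 0, "wy": 0, "wz": 0, "hand": -1}, {"dx": -0.86, "dy": 0.98, "dz": 0, "wx": 0, "wy": 0, "wz": 0, "hand": -1}, {"dx": -0.86, "dy": 0.98, "dz": 0, "wx": 0, "wy": 0, "wz": 0, "hand": -1}, {"dx": -0.86, "dy": 0.98, "dz": 0, "wx": 0, "wy": 0, "wz": 0, "hand": -1}, {"dx": -0.86, "dy": 0.98, "dz": 0, "wx": 0, "wy": 0, "wz": 0, "hand": -1}, {"dx": -0.86, "dy": 0.98, "dz": 0, "wx": 0, "wy": 0, "wz": 0, "hand": -1}, {"dx": -0.86, "dy": 0.98, "dz": 0, "wx": 0, "wy": 0, "wz": 0, "hand": -1}, {"dx": 0, "dy": 0, "dz": 0, "wx": 0, "wy": 0, "wz": 0, "hand": -1}, {"dx": 0, "dy": 0, "dz": 0, "wx": 0, "wy": 0, "wz": 0, "hand": -1}]'

```text
time: 53.02
eef_pos: [0.456, 0.0273, 0.2912]
tcp_rot: [180.0, -0.0, -4.0]
wrist_force: [1.5, -0.0, 0.3]
finger_gap: 0.0871
finger_force: 0.0
```

```bash
python3 - <<'E'
from h import *
np.set_printoptions(precision=4,suppress=True)
s=telemetry.get_obs();print(s['time'],s['eef_pos'])
c=cam('wrist'); cv2.imwrite('pics/w11.png',c['im'])
for l,z in(('lock_grip',.152),('hood_grip',.157)):
    for d in vision.place_of('wrist',l): print(l,round(d['confidence'],2),np.round(d['uv'],1),atz(c,d['uv'],z))
E
```

```text
53.0167 [0.456  0.0273 0.2912]
lock_grip 0.56 [316.2 212.7] [0.4588 0.0283 0.152 ]
```

View pics/w11.png

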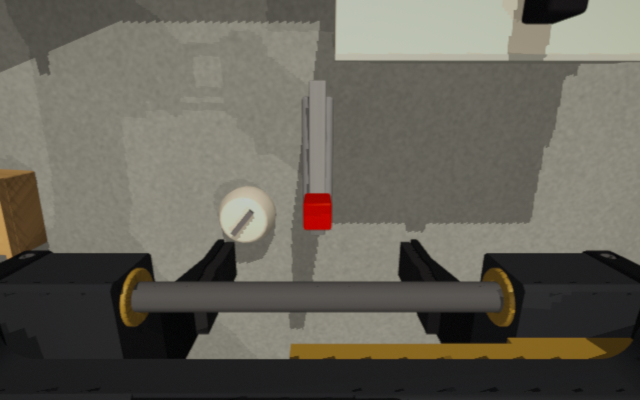

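The red knob sits between the fingers at (317,212), out at its stop, and the hood is shut at the upper right.

Emit:
send_rows --commands '[{"dx": 0, "dy": 0, "dz": -0.84, "wx": 0, "wy": 0, "wz": 0, "hand": -1}, {"dx": 0, "dy": 0, "dz": -0.84, "wx": 0, "wy": 0, "wz": 0, "hand": -1}, {"dx": 0, "dy": 0, "dz": -0.84, "wx": 0, "wy": 0, "wz": 0, "hand": -1}, {"dx": 0, "dy": 0, "dz": -0.84, "wx": 0, "wy": 0, "wz": 0, "hand": -1}, {"dx": 0, "dy": 0, "dz": -0.84, "wx": 0, "wy": 0, "wz": 0, "hand": -1}, {"dx": 0, "dy": 0, "dz": 0, "wx": 0, "wy": 0, "wz": 0, "hand": 1}, {"dx": 0, "dy": 0, "dz": 0, "wx": 0, "wy": 0, "wz": 0, "hand": 1}, {"dx": 0, "dy": 0, "dz": 0, "wx": 0, "wy": 0, "wz": 0, "hand": 1}, {"dx": 0, "dy": 0, "dz": 0, "wx": 0, "wy": 0, "wz": 0, "hand": 1}, {"dx": 0, "dy": 0, "dz": 0, "wx": 0, "wy": 0, "wz": 0, "hand": 1}]'

```text
time: 54.0
eef_pos: [0.4573, 0.0266, 0.2079]
tcp_rot: [-180.0, -0.1, -4.1]
wrist_force: [-0.2, 0.8, -0.9]
finger_gap: 0.0615
finger_force: 0.0
```

Emit:
send_rows --commands '[{"dx": 0, "dy": 0, "dz": 0, "wx": 0, "wy": 0, "wz": 0, "hand": 1}, {"dx": 0, "dy": 0, "dz": 0, "wx": 0, "wy": 0, "wz": 0, "hand": 1}, {"dx": 0, "dy": 0, "dz": 0, "wx": 0, "wy": 0, "wz": 0, "hand": 1}, {"dx": 0, "dy": 0, "dz": 0, "wx": 0, "wy": 0, "wz": 0, "hand": 1}, {"dx": 0, "dy": 0, "dz": 0, "wx": 0, "wy": 0, "wz": 0, "hand": 1}, {"dx": 0, "dy": 0, "dz": 0, "wx": 0, "wy": 0, "wz": 0, "hand": 1}, {"dx": 0, "dy": 0, "dz": 0, "wx": 0, "wy": 0, "wz": 0, "hand": 1}, {"dx": 0, "dy": 0, "dz": 0, "wx": 0, "wy": 0, "wz": 0, "hand": 1}, {"dx": 0, "dy": 0, "dz": 0, "wx": 0, "wy": 0, "wz": 0, "hand": 1}, {"dx": 0, "dy": 0, "dz": 0, "wx": 0, "wy": 0, "wz": 0, "hand": 1}]'

```text
time: 54.83
eef_pos: [0.4566, 0.0272, 0.2069]
tcp_rot: [-180.0, -0.0, -4.1]
wrist_force: [-0.4, 2.6, 0.9]
finger_gap: 0.0197
finger_force: 20.0
```

Emit:
send_rows --commands '[{"dx": 0.27, "dy": -0.018, "dz": 0, "wx": 0, "wy": 0, "wz": 0, "hand": 1}, {"dx": 0.27, "dy": -0.018, "dz": 0, "wx": 0, "wy": 0, "wz": 0, "hand": 1}, {"dx": 0.27, "dy": -0.018, "dz": 0, "wx": 0, "wy": 0, "wz": 0, "hand": 1}, {"dx": 0.27, "dy": -0.018, "dz": 0, "wx": 0, "wy": 0, "wz": 0, "hand": 1}, {"dx": 0.27, "dy": -0.018, "dz": 0, "wx": 0, "wy": 0, "wz": 0, "hand": 1}, {"dx": 0.27, "dy": -0.018, "dz": 0, "wx": 0, "wy": 0, "wz": 0, "hand": 1}, {"dx": 0.27, "dy": -0.018, "dz": 0, "wx": 0, "wy": 0, "wz": 0, "hand": 1}, {"dx": 0.27, "dy": -0.018, "dz": 0, "wx": 0, "wy": 0, "wz": 0, "hand": 1}, {"dx": 0, "dy": 0, "dz": 0, "wx": 0, "wy": 0, "wz": 0, "hand": 1}, {"dx": 0, "dy": 0, "dz": 0, "wx": 0, "wy": 0, "wz": 0, "hand": 1}]'

```text
time: 55.67
eef_pos: [0.4975, 0.0244, 0.2066]
tcp_rot: [180.0, 0.4, -4.1]
wrist_force: [-9.4, 5.6, 9.2]
finger_gap: 0.0199
finger_force: 20.0
```

Emit:
send_rows --commands '[{"dx": 0, "dy": 0, "dz": 0, "wx": 0, "wy": 0, "wz": 0, "hand": -1}, {"dx": 0, "dy": 0, "dz": 0, "wx": 0, "wy": 0, "wz": 0, "hand": -1}, {"dx": 0, "dy": 0, "dz": 0, "wx": 0, "wy": 0, "wz": 0, "hand": -1}, {"dx": 0, "dy": 0, "dz": 0, "wx": 0, "wy": 0, "wz": 0, "hand": -1}, {"dx": 0, "dy": 0, "dz": 0, "wx": 0, "wy": 0, "wz": 0, "hand": -1}, {"dx": 0, "dy": 0, "dz": 1, "wx": 0, "wy": 0, "wz": 0, "hand": -1}, {"dx": 0, "dy": 0, "dz": 1, "wx": 0, "wy": 0, "wz": 0, "hand": -1}, {"dx": 0, "dy": 0, "dz": 1, "wx": 0, "wy": 0, "wz": 0, "hand": -1}, {"dx": 0, "dy": 0, "dz": 1, "wx": 0, "wy": 0, "wz": 0, "hand": -1}, {"dx": 0, "dy": 0, "dz": 1, "wx": 0, "wy": 0, "wz": 0, "hand": -1}]'

```text
time: 56.5
eef_pos: [0.4998, 0.0234, 0.3078]
tcp_rot: [180.0, -0.0, -4.1]
wrist_force: [0.6, -0.7, -0.1]
finger_gap: 0.0787
finger_force: 0.0
```

Emit:
send_rows --commands '[{"dx": -0.7, "dy": -1, "dz": 0, "wx": 0, "wy": 0, "wz": 0, "hand": -1}, {"dx": 0, "dy": -1, "dz": 0, "wx": 0, "wy": 0, "wz": 0, "hand": -1}, {"dx": 0, "dy": -1, "dz": 0, "wx": 0, "wy": 0, "wz": 0, "hand": -1}, {"dx": 0, "dy": -1, "dz": 0, "wx": 0, "wy": 0, "wz": 0, "hand": -1}, {"dx": 0, "dy": -1, "dz": 0, "wx": 0, "wy": 0, "wz": 0, "hand": -1}, {"dx": 0, "dy": -1, "dz": 0, "wx": 0, "wy": 0, "wz": 0, "hand": -1}, {"dx": 0, "dy": -1, "dz": 0, "wx": 0, "wy": 0, "wz": 0, "hand": -1}, {"dx": 0, "dy": 0, "dz": 0, "wx": 0, "wy": 0, "wz": 0, "hand": -1}, {"dx": 0, "dy": 0, "dz": 0, "wx": 0, "wy": 0, "wz": 0, "hand": -1}, {"dx": 0, "dy": 0, "dz": 0, "wx": 0, "wy": 0, "wz": 0, "hand": -1}]'

```text
time: 57.33
eef_pos: [0.4858, -0.1156, 0.3068]
tcp_rot: [-180.0, 0.0, -4.1]
wrist_force: [0.5, 0.4, -0.5]
finger_gap: 0.0869
finger_force: 0.0
```

```bash
python3 - <<'E'
from h import *
np.set_printoptions(precision=4,suppress=True)
w=cam('wrist');s=cam('scene');d=cam('side')
b=np.hstack([cv2.resize(q,(390,292),interpolation=cv2.INTER_CUBIC) for q in(s['im'][150:240,230:350],d['im'][190:280,290:410])])
cv2.imwrite('pics/fin.png',np.vstack([cv2.resize(w['im'][:260],(780,300)),b]))
for l,z in(('lock_grip',.152),('hood_grip',.157)):
    for q in vision.place_of('wrist',l): print(l,round(q['confidence'],2),q['uv'],atz(w,q['uv'],z))
E
```

```text
lock_grip 0.98 [130.8, 206.2] [0.4989 0.0292 0.152 ]
hood_grip 0.88 [325.9, 53.6] [ 0.5963 -0.1286  0.157 ]
```

View pics/fin.png

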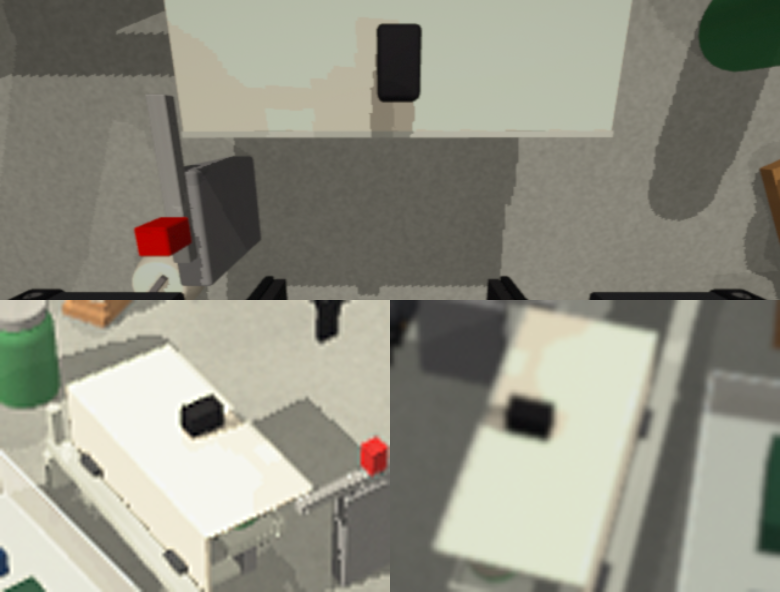

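The hood is shut (grip at (399,62)), the red lock is home (knob at (163,237)), the table in front is clear, and the gripper touches nothing.

```bash
python3 -c "from rig import order; print(order.job_done())"
```

```text
the job is handed in; nothing more can be done
None
```

The job is handed in: all four small green jars stand upright on the ledge, the hood is shut and the red lock is pushed home; the last check of the jars themselves was just before the hood closed, and no verdict came back.

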